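# Change the jar filler over to a larger portion

### The job

Strip and reset the jar filler for the next batch: work each seized filling nozzle out of the white block by twisting it back and forth while pulling, while the block stays down in its cradle, and put all of them in the steel wash pan. On the filler, pull up the spring knob of the portion stop, slide the stop one notch farther from the barrel and let the pin drop in, and after that draw the piston grip out until it meets the stop and let the spring take it home. Leave the jars, bottle, glass and pastry brush where they are.

Things in the scene. Friction and masses are not known exactly. Their poses are not given: they have to be found in the camera images.
- filler: the benchtop jar filler, bolted down: steel base 200 x 460 mm, piston barrel (75 mm across the end flanges) lying along the filler's y axis with a steel hopper over it at the +y end. Origin under the middle of the base; z up. Its +y axis points along the barrel to the hopper end; the piston rod comes out of the barrel toward -y. Fixed, turned a little from start to start
- grip (a point): centre of the upright black piston grip (cylinder 28 mm across, 42 mm tall, top 21 mm above this point, about 171 mm over the table) that stands on the end of the piston rod, 95 mm to the filler's +x side of the portion stop's line. The aluminium yoke below it begins 30 mm under this point. It moves straight along the filler's -y when drawn out
- piston (a joint): draw of the piston in m: 0 home, growing as the grip is drawn along the filler's -y. A return spring pulls it home (about 4 N at home, 9 N drawn 70 mm). The yoke's cross bar meets the portion stop after 45 mm with the stop as found, 67 mm with the stop one notch farther out
- knob (a point): centre of the black round knob of the stop's spring index plunger (28 mm across, 22 mm tall, axis upright, about 143 mm over the table). Its underside stands 15 mm above the stop carriage. It is pulled straight up to free the pin and travels along with the carriage
- plunger (a joint): lift of the index knob in m: 0 down with the pin in a notch, 0.010 and more with the pin clear of the rail, 0.014 at its upper end. Its spring pushes it down with 5 N at 0 and 10 N at the top
- stop (a joint): travel of the portion stop carriage along its notched rail in m: 0 in the notch as found, growing along the filler's -y, away from the barrel (larger portion). Notches are 22 mm apart, at -0.022, 0, 0.022 and 0.044; each takes the pin from 3 mm either side. It slides with about 1 N once the pin is lifted
- cradle: the low steel service cradle, 86 x 274 mm, that holds the nozzle block; walls 16 mm over its 6 mm floor, all round the block with 1.5 mm play. Fixed. Origin under its middle, long side along its y axis
- block_top (a point): middle of the top face of the loose white plastic nozzle block (56 x 246 x 34 mm, 0.6 kg), which stands in the cradle with its top 40 mm over the table. Its four sockets lie along its y axis at -90, -30, +30 and +90 mm
- pan_in (a point): middle of the inner floor (3 mm over the table) of the loose steel wash pan, 162 x 265 mm outside along its x and y axes, walls 3 mm thick and 65 mm high
- nozzle1_hex (a point): hexagon centre of steel filling nozzle 1 (absent in some starts). Upwards: round stem 14 mm across, 22 long (in its socket); collar 26 across, 12 tall (sits on the block); hexagon 26 across flats, 26 tall; cone to the open tip. 77 mm in all, 90 g. This point: 47 mm above the stem's bottom, 30 below the tip, 25 above the block's top. z: stem to tip; flats face +-x and every 60 degrees on
- nozzle2_hex (a point): hexagon centre of steel filling nozzle 2 (absent in some starts). Same as nozzle 1, in the next socket along
- nozzle3_hex (a point): hexagon centre of steel filling nozzle 3 (absent in some starts). Same as nozzle 1, in the next socket along
- nozzle4_hex (a point): hexagon centre of steel filling nozzle 4 (absent in some starts). Same as nozzle 1, in the next socket along
- socket1 (a point): mouth of the first socket, in the block's top face; bore 16.5 mm, 26 deep. Each nozzle's dried seal grips it: a straight pull needs some 20 N, more than the block weighs, so the block comes up too; while the nozzle turns the pull falls to a few N (allow 2 mm of rise per 1 rad stroke). Loose after some 13 mm of rise, clear after 22 mm
- jar_a: small lidded jar of preserves, 60 mm across, 85 mm tall. Not part of the job; origin under its middle
- jar_b: lidded jar of preserves, 66 mm across, 105 mm tall. Not part of the job; origin under its middle
- bottle_a: full bottle, 74 mm across, 278 mm tall. Not part of the job; origin under its middle
- glass_a: wine glass, 76 mm across, 190 mm tall. Not part of the job; origin under its middle
- brush: flat pastry brush, 200 mm long, lying. Not part of the job; origin under its middle
Mind the look-alikes: they are no part of the job. What is shaped like the part that bears nozzle3_hex but purple or red is not meant.

How it is judged:
By the outcome, as a careful person would: the job done as asked, in the order asked, and still so for the second after the job is handed in, with the robot touching nothing.
Of nozzle1, nozzle2, nozzle3, nozzle4 only 3 to 4 are there at a start; the rules pass over those that are not, and their reading is None.
At some moment in a run one of pan may be knocked a few centimetres aside while the robot is not near it.
Once in a run the grip may slacken for a moment while it holds something.
It also fails if it takes over 210 s, if anything falls off the work surface, if the arm or the gripper's body presses on something with over 40 N, if the wrist force passes 120 N, or if a joint passes its speed limit or range.

### The arm

A 6-joint arm with a two-finger parallel gripper is mounted at the origin on the work surface. World frame = base frame: x ahead of the robot, y to its left, z up, the work surface at z = 0. Lengths are in m, angles in degrees, forces in N, time in s.
With the tool pointing down it reaches from about 0.375 to 0.9 m from the base axis. Payload 3.1 kg.
Tool frame: the origin (TCP) lies on the centre line of the jaws, within the pads' length; the fingertips stand 25 mm ahead of it and the grasp point (between the pads) lies 6 mm ahead of it; z points along the fingers, y is the line along which they close (so a half turn about z gives the same grasp; the last joint's range is limited). The gripper opens to 87 mm and grips with 3 to 60 N. Pads are 19 mm wide; open, the fingers measure 117 mm over their backs; the gripper's body (75 mm by 190 mm) begins 51 mm behind the grasp point.
Start: joints at [-86.431, 30.224, 82.088, -0, 67.689, -10.227], TCP at [0.149, -0.607, 0.248] pointing down, gripper open.
Joint ranges: [-176.69, 176.69], [-43.24, 126.21], [12.49, 139.97], [-82, 262], [0, 151.66], [-163.58, 163.58]. Speed limits (degrees/s): [159.86, 159.86, 180, 180, 180, 180].

### API

Orientations are given as a 3x3 rotation matrix whose columns are the frame's x, y, z axes.
In Python, from rig import * gives the robot as it stands.
- The arm moves only by the tool step_arm, never from a script. Its argument "steps" is a list of rows, each a list of 7 numbers: the shift along the tool's x, y, z normalised to -1 to 1, where 1 is 0.3 m, then the turn, a rotation vector about the tool's x, y, z normalised to -1 to 1, where 1 is 45 degrees, then the gripper's target within -1 to 1 (shut at 1, half-way at 0, fully open at -1). A call has 1 to 8 rows; each row is the pose to reach, as a shift and turn from the pose commanded when the call began, along the tool's axes at that moment; what a row does not reach only later rows make up. A row lasts 1/12 s, in which the tool goes at most 41.7 mm and 7.16 degrees, less where a joint would pass 70% of its speed; a pose out of reach is approached as far as the arm can. A call with a number of a shift or a turn outside -1 to 1 is refused whole. A call with a gripper value outside its range is refused whole. The fingers move at their own pace and stop on an object; the grip force is fixed at half the most. Time passes only in rows, so rows that repeat a pose let the fingers close. It gives the time, the measured TCP pose, the force, the opening and the grip force at its end, in the units of the state.
- read_state(): the state, without advancing time (a new reading comes with each control period).
- capture(name): name is "scene" or "top" or "wrist"; returns a dict with "image" (480x640x3 uint8, red, green, blue), "vertical_fov" (degrees; the focal length in pixels is half the picture's height over the tangent of half this angle, whatever the lens; pixels are square), "cx", "cy" (the principal point, pixels), "k1" (the pictures are not rectified: a ray, as slopes to the right and down, at radius r is drawn at 1 + k1 r^2 times it, then the intrinsics apply), "world_from_camera" (4x4, takes a point from camera to world coordinates); the wrist camera has in their place "T_tool_cam" (4x4, takes a point from camera to tool coordinates, whose origin is the TCP and whose axes are the flange's). Camera axes: x right, y down, z forward; pixel columns grow to the right and rows downward; lengths in m; the calibration is good to about 2 mm. A picture is of the moment at which its call begins: read the wrist's pose just before it. There is no depth.
- hand_in(): hands the job in; it is judged then, once.
The state is a dict: "time_s": time; "joint_positions": joint angles; "qvel": joint speeds; "tau": joint torques, N m; "position": TCP position; "tcp_rot": TCP orientation; "force": force on the tool from outside, world axes, zero at the start; "moment": the same for the moment, N m; "opening": opening from 0.0 (shut) to 1.0 (fully open); "grasp_force": force on a finger pad.
Only numpy, scipy, OpenCV 4.12 (cv2) and the standard library are available. Lean on these libraries where they do the work, as an engineer would, in place of code of your own. Each camera call takes 0.05 s, during which the arm holds its last target. There are 200 camera calls.

## Working session

There is one attempt and no reset: what is moved stays moved. The work goes in short steps, Python scripts to look and compute and a tool call to move; the robot and the scene stay as the last step left them, time stands still between calls to the robot, and variables do not carry over. Pictures are saved under pics/ and viewed, at most 14 in all, crops included, and the job is handed in when it is done.

Besides the shell and the picture viewer there is one more tool, called after ">>>" as name(argument=value, ...), one argument or row to a line, values as JSON. step_arm: Moves the arm, as the interface text tells. Scaled input: -1 to 1 covers 0.3 m each way for a shift and 45 degrees each way for a turn. Its arguments: {"type":"object","properties":{"steps":{"type":"array"}},"required":["steps"]}

```bash
mkdir -p pics
cat > h.py <<'E'
from rig import *
import numpy as np, cv2
def cap(n,fn=None):
    s=read_state(); c=capture(n)
    if fn: cv2.imwrite('pics/'+fn+'.png',cv2.cvtColor(c['image'],cv2.COLOR_RGB2BGR))
    if n=='wrist':
        T=np.eye(4);T[:3,:3]=np.array(s['tcp_rot']);T[:3,3]=s['position']
        c['world_from_camera']=T@np.array(c['T_tool_cam'])
    return c
def K(c):
    f=240/np.tan(np.radians(c['vertical_fov'])/2); return f
def ray(c,u,v):
    f=K(c);d=np.array([(u-c['cx'])/f,(v-c['cy'])/f]);x=d.copy()
    for _ in range(30): x=d/(1+c['k1']*(x@x))
    W=np.array(c['world_from_camera']);return W[:3,3],W[:3,:3]@np.array([x[0],x[1],1])
def onz(c,u,v,z):
    o,d=ray(c,u,v);return (o+d*(z-o[2])/d[2])
def proj(c,P):
    W=np.array(c['world_from_camera']);p=W[:3,:3].T@(np.array(P)-W[:3,3]);x=p[:2]/p[2]
    x=x*(1+c['k1']*(x@x));return x*K(c)+[c['cx'],c['cy']]
E
python3 - <<'E'
from h import *
import pickle
for n in ['scene','top']:
    c=cap(n,n+'0'); pickle.dump(c,open(n+'.pkl','wb'));print(n,c['vertical_fov'],c['k1'],np.round(c['world_from_camera'],3).tolist())
s=read_state();print(s)
E
```

```text
scene 55.8498191815657 -0.015725709337886428 [[-0.031, 0.8, -0.599, 1.147], [1.0, 0.023, -0.022, -0.102], [-0.004, -0.6, -0.8, 0.908], [0.0, 0.0, 0.0, 1.0]]
top 54.1178321226175 -0.10683393453477218 [[0.006, -0.985, 0.173, 0.374], [-1.0, -0.009, -0.018, -0.109], [0.02, -0.173, -0.985, 1.265], [0.0, 0.0, 0.0, 1.0]]
{'time_s': 0.1, 'joint_positions': array([-8.64317902e+01,  3.02758442e+01,  8.21507448e+01, -4.79810617e-04,
        6.76881316e+01, -1.02273429e+01]), 'qvel': array([ 0.00945786, -0.18882594,  0.00041333,  0.02579463, -0.06873158,
        0.03762351]), 'tau': array([ 1.25724919e-04, -4.40984881e+01, -1.77150822e+01,  6.34252816e-02,
        5.34327643e-02, -4.76688001e-05]), 'position': array([ 0.14902296, -0.60633364,  0.24663635]), 'tcp_rot': array([[ 9.71152055e-01,  2.38461041e-01, -1.32345968e-04],
       [ 2.38460824e-01, -9.71150062e-01,  1.99788838e-03],
       [ 3.47890748e-04, -1.97181274e-03, -9.99997995e-01]]), 'force': array([ 0.25140435, -0.30064936,  0.09573597]), 'moment': array([-0.01830712,  0.00242948, -0.01279354]), 'grasp_force': 0.0, 'opening': 1.0009825158574173}
```

View pics/top0.png

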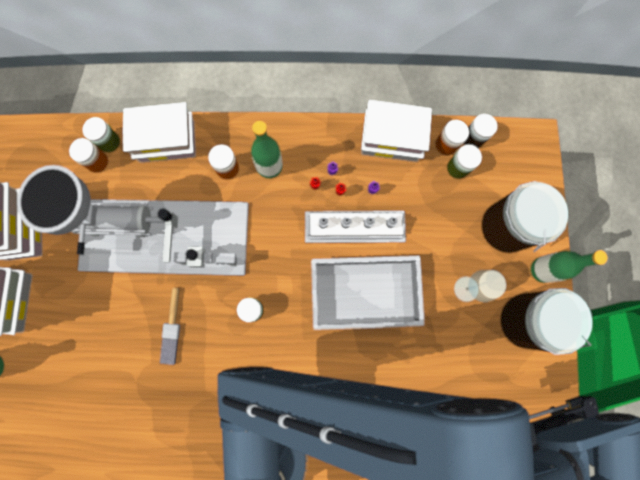

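View pics/scene0.png

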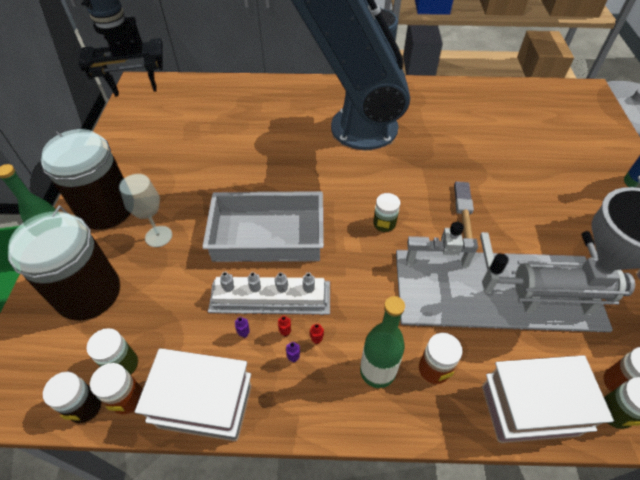

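The top view shows the pan (368,293), the block with four nozzles (323..391,222), the grip (165,215) and the knob (192,255). The scene view confirms four steel nozzles, with the purple and red decoys beside them. Next I triangulate the black tops and get the block and pan geometry.

```bash
cat > m.py <<'E'
from h import *
import pickle
t=pickle.load(open('top.pkl','rb'));s=pickle.load(open('scene.pkl','rb'))
def blobs(c,roi,f,mn=15):
    x0,y0,x1,y1=roi;im=c['image'][y0:y1,x0:x1].astype(int);m=f(im).astype(np.uint8)
    n,l,st,ce=cv2.connectedComponentsWithStats(m)
    return [(st[i].tolist()[:5],(ce[i]+[x0,y0]).round(1).tolist()) for i in range(1,n) if st[i][4]>=mn]
blk=lambda im: im.max(2)<45
print('t blk',blobs(t,(140,195,250,280),blk)); print('s blk',blobs(s,(430,210,520,300),blk))
wht=lambda im:(im.min(2)>185)
print('t wht',blobs(t,(300,205,410,245),wht)); print('s wht',blobs(s,(200,270,335,320),wht))
for n,uv in dict(grip=(165,213),knob=(191.5,254)).items():
    print(n,onz(t,*uv,.171 if n=='grip' else .154))
for u in (323,346,369,391): print('nozzle tip', onz(t,u,220,.095))
for uv in ((312,260),(420,257),(424,325),(316,328)): print('pan rim',onz(t,*uv,.065))
for uv in ((208,222),(215,193),(323,193),(322,240)): print('pan rim s',onz(s,*uv,.065))
for uv in ((306,213),(404,212),(405,241),(306,241)): print('cradle',onz(t,*uv,.022))
for uv in ((82,202),(247,203),(247,274),(80,273)): print('base',onz(t,*uv,.01))
E
python3 m.py
```

```text
t blk [([19, 15, 13, 10, 92], [164.8, 214.8]), ([47, 56, 10, 8, 57], [191.6, 254.5])]
s blk [([21, 12, 12, 14, 132], [456.5, 228.2]), ([60, 44, 18, 20, 226], [498.4, 263.6])]
t wht [([6, 6, 99, 31, 2245], [355.5, 225.7])]
s wht [([12, 7, 112, 23, 1284], [271.1, 289.5])]
grip [0.61342558 0.23741618 0.171     ]
knob [0.51736925 0.17220823 0.154     ]
nozzle tip [ 0.61529676 -0.14357759  0.095     ]
nozzle tip [ 0.61588867 -0.20218506  0.095     ]
nozzle tip [ 0.61650109 -0.26101882  0.095     ]
nozzle tip [ 0.61710724 -0.31759319  0.095     ]
pan rim [ 0.51631172 -0.11660499  0.065     ]
pan rim [ 0.52608841 -0.39693315  0.065     ]
pan rim [ 0.35177545 -0.40268943  0.065     ]
pan rim [ 0.3440808  -0.12799525  0.065     ]
pan rim s [ 0.4508489  -0.39574409  0.065     ]
pan rim s [ 0.35430302 -0.3950287   0.065     ]
pan rim s [ 0.3468406  -0.11907597  0.065     ]
pan rim s [ 0.49819194 -0.11757711  0.065     ]
cradle [ 0.64921495 -0.09959969  0.022     ]
cradle [ 0.6549353 -0.3669056  0.022    ]
cradle [ 0.57477935 -0.36749876  0.022     ]
cradle [ 0.57245639 -0.1003915   0.022     ]
base [0.67868601 0.52879177 0.01      ]
base [0.6784508  0.06274495 0.01      ]
base [0.48355482 0.05657973 0.01      ]
base [0.47985491 0.51595333 0.01      ]
```

```bash
cat > go.py <<'E'
from h import *
import sys
from scipy.spatial.transform import Rotation as Ro
# go.py x y z yaw : shift in tool axes (norm), rotvec (norm), for target with tool down, tool x at yaw
def rot(yaw):
    a=np.radians(yaw);return np.array([[np.cos(a),np.sin(a),0],[np.sin(a),-np.cos(a),0],[0,0,-1]])
if __name__=='__main__':
    x,y,z,w=map(float,sys.argv[1:5]);s=read_state();R=np.array(s['tcp_rot']);p=np.array(s['position'])
    print('shift',np.round(R.T@([x,y,z]-p)/.3,4),'turn',np.round(Ro.from_matrix(R.T@rot(w)).as_rotvec(degrees=True)/45,4),'q',s['joint_positions'].round(1),'pos',p.round(4),'yaw',np.degrees(np.arctan2(R[1,0],R[0,0])).round(2),'open',round(s['opening'],3),'t',s['time_s'],'F',s['force'].round(1))
E
python3 go.py .56 -.23 .33 90; python3 -c "
from h import *
print(np.round(capture('wrist')['T_tool_cam'],3).tolist())"
```

```text
shift [ 1.6296 -0.8921 -0.2756] turn [-0.0018 -0.002  -1.6934] q [-86.4  30.3  82.2  -0.   67.7 -10.2] pos [ 0.149  -0.6063  0.2466] yaw 13.8 open 1.001 t 0.1 F [ 0.3 -0.3  0.1]
[[0.0, -0.96, -0.281, 0.078], [1.0, 0.001, -0.0, 0.0], [0.0, -0.281, 0.96, -0.137], [0.0, 0.0, 0.0, 1.0]]
```

>>> step_arm(
  steps=[
    [0, 0, -0.15, 0, 0, -0.1, -1],
    [0.1, -0.05, -0.28, 0, 0, -0.25, -1],
    [0.22, -0.12, -0.28, 0, 0, -0.4, -1],
    [0.35, -0.19, -0.28, 0, 0, -0.55, -1],
    [0.47, -0.26, -0.28, 0, 0, -0.7, -1],
    [0.6, -0.33, -0.28, 0, 0, -0.8, -1],
    [0.72, -0.39, -0.28, 0, 0, -0.9, -1],
    [0.8, -0.44, -0.28, 0, 0, -0.9, -1],
  ],
)

```text
time_s: 0.82
position: [0.3519, -0.4199, 0.3315]
tcp_rot: [[0.582, 0.813, 0.0], [0.813, -0.582, 0.0], [0.0, 0.0, -1.0]]
force: [1.0, -0.5, -0.4]
opening: 0.998
grasp_force: 0.0
```

```bash
python3 go.py .615 -.22 .33 90
```

```text
shift [1.052  0.3258 0.0052] turn [ 3.000e-04 -2.000e-04 -7.903e-01] q [-61.7  19.   87.1   0.   73.9 -26.2] pos [ 0.3519 -0.4199  0.3315] yaw 54.44 open 0.998 t 0.8167 F [ 1.  -0.5 -0.4]
```

>>> step_arm(
  steps=[
    [0.13, 0.04, 0, 0, 0, -0.1, -1],
    [0.26, 0.08, 0, 0, 0, -0.24, -1],
    [0.39, 0.12, 0, 0, 0, -0.38, -1],
    [0.52, 0.16, 0, 0, 0, -0.52, -1],
    [0.65, 0.2, 0, 0, 0, -0.66, -1],
    [0.78, 0.24, 0, 0, 0, -0.8, -1],
    [0.91, 0.28, 0, 0, 0, -0.8, -1],
    [1.0, 0.31, 0, 0, 0, -0.8, -1],
  ],
)

```text
time_s: 1.48
position: [0.6035, -0.2292, 0.3311]
tcp_rot: [[-0.008, 1.0, 0.0], [1.0, 0.008, 0.001], [0.001, 0.0, -1.0]]
force: [2.0, -1.0, 0.4]
opening: 1.006
grasp_force: 0.0
```

>>> step_arm(
  steps=[
    [0, 0, 0, 0, 0, 0, -1],
    [0, 0, 0, 0, 0, 0, -1],
  ],
)

```text
time_s: 1.65
position: [0.602, -0.2307, 0.3307]
tcp_rot: [[-0.008, 1.0, -0.001], [1.0, 0.008, 0.0], [0.0, -0.001, -1.0]]
force: [-0.0, -1.0, 0.5]
opening: 1.006
grasp_force: 0.0
```

```bash
python3 go.py .615 -.22 .33 90
python3 - <<'E'
from h import *
import pickle
c=cap('wrist','w1');pickle.dump(c,open('w1.pkl','wb'));print(c['vertical_fov'],c['k1'])
E
```

```text
shift [0.0352 0.0438 0.0022] turn [-0.0019 -0.0005  0.0108] q [-30.9  27.5  73.1  -0.   79.4 -31.4] pos [ 0.602  -0.2307  0.3307] yaw 90.48 open 1.006 t 1.65 F [-0.  -1.   0.5]
68.40929603883902 -0.02985503240959927
```

View pics/w1.png

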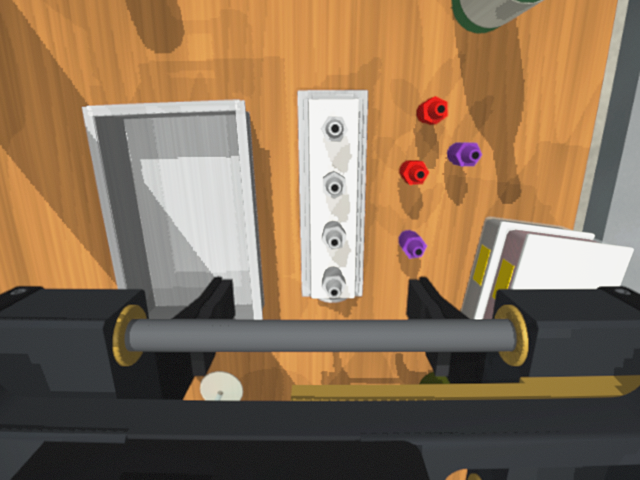

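The wrist view shows tip holes at about (335,128), (335,187), (334,241) and (334,291), and the pan at the left. I'll measure the tips and block edges, and enlarge the nozzles to read the flats.

Run:
```python
from h import *
import pickle
c=pickle.load(open('w1.pkl','rb'));im=c['image'].astype(int)
m=(im.max(2)<70).astype(np.uint8)
n,l,st,ce=cv2.connectedComponentsWithStats(m)
for i in range(1,n):
    u,v=ce[i]
    if 315<u<355 and 100<v<300 and st[i][4]>5: print(ce[i].round(1),st[i][4],onz(c,u,v,.094).round(4))
w=(im.min(2)>200).astype(np.uint8);w[:, :300]=0;w[:,370:]=0;w[310:]=0
for v in (95,110,150,210,260,):
    r=np.where(w[v])[0]
    if len(r): print(v,r[0],r[-1],onz(c,r[0],v,.04).round(4),onz(c,r[-1],v,.04).round(4))
b=c['image'][95:305,300:370];b=cv2.resize(b,None,fx=8,fy=8,interpolation=cv2.INTER_CUBIC)
a=np.hstack([b[:840,:400+0] if 0 else b[120:680], b[680:1240 if 0 else 1240][:560]])
a=np.hstack([b[80:640],b[640:1200],]) if 0 else np.hstack([b[100:640],b[900:1440],b[1140:1680]])[:, :]
cv2.imwrite('pics/w1c.png',cv2.resize(cv2.cvtColor(np.hstack([b[100:900,100:460],b[900:1680,100:460][:780] if 0 else np.pad(b[900:1680,100:460],((0,20),(0,0),(0,0)))]),cv2.COLOR_RGB2BGR),(540,600)))
```

```text
[334.6 128.1] 36 [ 0.6159 -0.1447  0.094 ]
[334.3 187.5] 30 [ 0.6168 -0.2047  0.094 ]
[334.  242.2] 23 [ 0.6176 -0.265   0.094 ]
[333.9 292.1] 22 [ 0.6187 -0.3249  0.094 ]
95 300 366 [ 0.578  -0.1077  0.04  ] [ 0.6527 -0.107   0.04  ]
110 300 366 [ 0.5779 -0.1238  0.04  ] [ 0.6533 -0.1231  0.04  ]
150 300 364 [ 0.5776 -0.1683  0.04  ] [ 0.6529 -0.1676  0.04  ]
210 301 363 [ 0.5784 -0.2401  0.04  ] [ 0.6547 -0.2394  0.04  ]
260 302 361 [ 0.5793 -0.3053  0.04  ] [ 0.6549 -0.3045  0.04  ]
```

View pics/w1c.png

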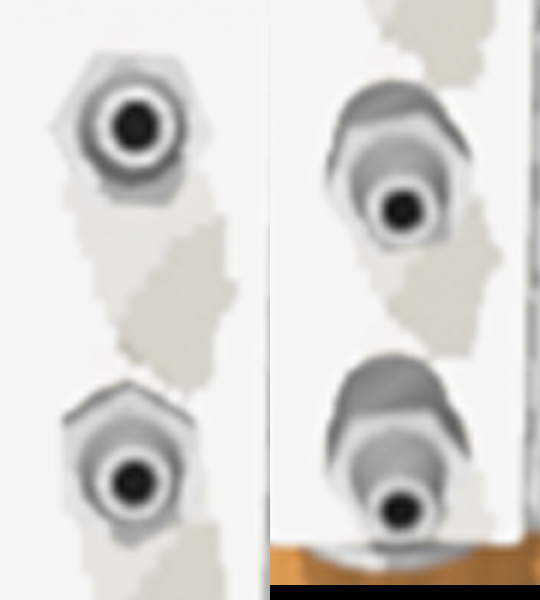

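```bash
python3 go.py .617 -.30 .24 90.9
```

```text
shift [-0.2281  0.0522  0.3027] turn [-0.0021 -0.0002 -0.0117] q [-31.   27.5  73.2  -0.   79.4 -31.4] pos [ 0.6011 -0.2317  0.3308] yaw 90.37 open 1.0 t 1.7 F [0.7 0.5 0.2]
```

>>> step_arm(
  steps=[
    [-0.08, 0.02, 0.1, 0, 0, 0, -1],
    [-0.16, 0.04, 0.2, 0, 0, -0.01, -1],
    [-0.23, 0.05, 0.3, 0, 0, -0.01, -1],
    [-0.23, 0.05, 0.3, 0, 0, -0.01, -1],
    [-0.23, 0.05, 0.3, 0, 0, -0.01, -1],
  ],
)

```text
time_s: 2.12
position: [0.614, -0.3026, 0.2389]
tcp_rot: [[-0.009, 1.0, -0.005], [1.0, 0.009, 0.004], [0.004, -0.005, -1.0]]
force: [-0.4, -0.9, 0.4]
opening: 1.005
grasp_force: 0.0
```

```bash
python3 - <<'E'
from h import *
import pickle
c=cap('wrist','w2');pickle.dump(c,open('w2.pkl','wb'));im=c['image'].astype(int)
m=(im.max(2)<70).astype(np.uint8)
n,l,st,ce=cv2.connectedComponentsWithStats(m)
P=[]
for i in range(1,n):
    u,v=ce[i]
    if 280<u<380 and v<330 and 15<st[i][4]<400:
        print(ce[i].round(1),st[i][4],onz(c,u,v,.095).round(4));P.append((u,v))
t=[]
for u,v in P[:4]:
    u,v=int(u),int(v);q=c['image'][max(v-40,0):v+40,u-40:u+40]
    q=np.pad(q,((80-q.shape[0],0),(0,0),(0,0)));t.append(cv2.resize(q,(300,300),interpolation=cv2.INTER_CUBIC))
while len(t)<4:t.append(t[0]*0)
cv2.imwrite('pics/w2c.png',cv2.cvtColor(np.vstack([np.hstack(t[:2]),np.hstack(t[2:])]),cv2.COLOR_RGB2BGR))
E
python3 go.py .617 -.30 .24 90.9
```

```text
[325.5  20.1] 99 [ 0.6162 -0.1449  0.095 ]
[325.6 109. ] 83 [ 0.617  -0.2048  0.095 ]
[325.6 188.8] 66 [ 0.6179 -0.2647  0.095 ]
[325.6 260. ] 54 [ 0.6187 -0.3246  0.095 ]
shift [0.007  0.0057 0.0039] turn [-0.0019 -0.0019 -0.0069] q [-35.5  35.5  72.9   0.   71.8 -36.1] pos [ 0.6153 -0.3021  0.2412] yaw 90.59 open 1.0 t 2.1667 F [0.  0.3 0.6]
```

View pics/w2c.png

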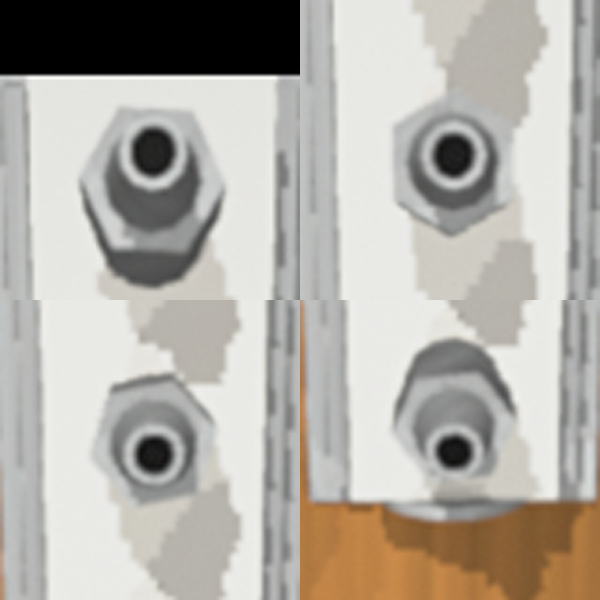

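```bash
python3 - <<'E'
from h import *
import pickle
c=pickle.load(open('w1.pkl','rb'))
for uv in ((433,110),(413,172),(412,245),(463,155)): print(onz(c,*uv,.03).round(3))
print('bottle',onz(c,485,25,0).round(3))
E
python3 go.py .617 -.2048 .15 90.6
```

```text
[ 0.733 -0.121  0.03 ]
[ 0.715 -0.193  0.03 ]
[ 0.722 -0.287  0.03 ]
[ 0.774 -0.172  0.03 ]
bottle [ 0.796 -0.022  0.   ]
shift [0.3239 0.0095 0.3043] turn [-0.0019 -0.0019 -0.0002] q [-35.5  35.5  72.9   0.   71.8 -36.1] pos [ 0.6153 -0.3021  0.2412] yaw 90.59 open 1.0 t 2.1667 F [0.  0.3 0.6]
```

>>> step_arm(
  steps=[
    [0.12, 0, 0.05, 0, 0, 0, -0.3],
    [0.24, 0, 0.1, 0, 0, 0, -0.3],
    [0.324, 0.007, 0.2, 0, 0, 0, -0.3],
    [0.324, 0.007, 0.3, 0, 0, 0, -0.3],
    [0.324, 0.007, 0.3, 0, 0, 0, -0.3],
    [0.324, 0.007, 0.3, 0, 0, 0, -0.3],
  ],
)

```text
time_s: 2.67
position: [0.6174, -0.2032, 0.1526]
tcp_rot: [[-0.014, 1.0, -0.0], [1.0, 0.014, -0.0], [-0.0, -0.0, -1.0]]
force: [-0.4, -0.6, 0.3]
opening: 0.676
grasp_force: 0.0
```

```bash
python3 go.py .617 -.2048 .074 90.6
```

```text
shift [-0.0052 -0.0012  0.2621] turn [-0.0003  0.0001  0.0046] q [-28.1  38.5  83.   -0.   58.6 -28.9] pos [ 0.6174 -0.2032  0.1526] yaw 90.81 open 0.676 t 2.6667 F [-0.4 -0.6  0.3]
```

>>> step_arm(
  steps=[
    [-0.004, 0, 0.1, 0, 0, 0, -0.3],
    [-0.004, 0, 0.2, 0, 0, 0, -0.3],
    [-0.004, 0, 0.26, 0, 0, 0, -0.3],
    [-0.004, 0, 0.26, 0, 0, 0, 0.2],
    [-0.004, 0, 0.26, 0, 0, 0, 1],
    [-0.004, 0, 0.26, 0, 0, 0, 1],
    [-0.004, 0, 0.26, 0, 0, 0, 1],
    [-0.004, 0, 0.26, 0, 0, 0, 1],
  ],
)

```text
time_s: 3.33
position: [0.6188, -0.206, 0.0759]
tcp_rot: [[-0.013, 1.0, 0.004], [1.0, 0.013, -0.002], [-0.002, 0.004, -1.0]]
force: [0.2, 0.5, -0.5]
opening: 0.361
grasp_force: 0.0
```

>>> step_arm(
  steps=[
    [0, 0, 0, 0, 0, 0, 1],
    [0, 0, 0, 0, 0, 0, 1],
  ],
)

```text
time_s: 3.5
position: [0.6168, -0.2056, 0.0753]
tcp_rot: [[-0.014, 1.0, -0.001], [1.0, 0.014, -0.001], [-0.001, -0.001, -1.0]]
force: [-4.2, -0.7, 6.1]
opening: 0.295
grasp_force: 30.0
```

>>> step_arm(
  steps=[
    [0, 0, 0, 0, 0, 0.12, 1],
    [0, 0, -0.0007, 0, 0, 0.25, 1],
    [0, 0, -0.0014, 0, 0, 0.38, 1],
    [0, 0, -0.0021, 0, 0, 0.51, 1],
    [0, 0, -0.0028, 0, 0, 0.64, 1],
    [0, 0, -0.0035, 0, 0, 0.77, 1],
    [0, 0, -0.0042, 0, 0, 0.9, 1],
    [0, 0, -0.0045, 0, 0, 1, 1],
  ],
)

```text
time_s: 4.17
position: [0.616, -0.2042, 0.0754]
tcp_rot: [[0.701, 0.713, -0.003], [0.713, -0.701, 0.002], [-0.001, -0.003, -1.0]]
force: [-2.4, 1.4, 1.4]
opening: 0.297
grasp_force: 30.0
```

>>> step_arm(
  steps=[
    [0, 0, 0, 0, 0, -0.12, 1],
    [0, 0, -0.0007, 0, 0, -0.25, 1],
    [0, 0, -0.0014, 0, 0, -0.38, 1],
    [0, 0, -0.0021, 0, 0, -0.51, 1],
    [0, 0, -0.0028, 0, 0, -0.64, 1],
    [0, 0, -0.0035, 0, 0, -0.77, 1],
    [0, 0, -0.0042, 0, 0, -0.9, 1],
    [0, 0, -0.0045, 0, 0, -1, 1],
  ],
)

```text
time_s: 4.83
position: [0.6167, -0.2051, 0.0762]
tcp_rot: [[-0.018, 1.0, -0.002], [1.0, 0.018, 0.0], [0.0, -0.002, -1.0]]
force: [-1.2, -0.8, -2.5]
opening: 0.296
grasp_force: 30.0
```

```bash
python3 go.py .617 -.2048 .074 90.6;python3 -c "
from h import *
cap('wrist','w3')"
```

```text
shift [0.0008 0.0009 0.0072] turn [-0.0019 -0.0003  0.0092] q [-28.2  44.4  85.1  -0.   50.5 -29.2] pos [ 0.6167 -0.2051  0.0762] yaw 91.02 open 0.296 t 4.8333 F [-1.2 -0.8 -2.5]
```

View pics/w3.png

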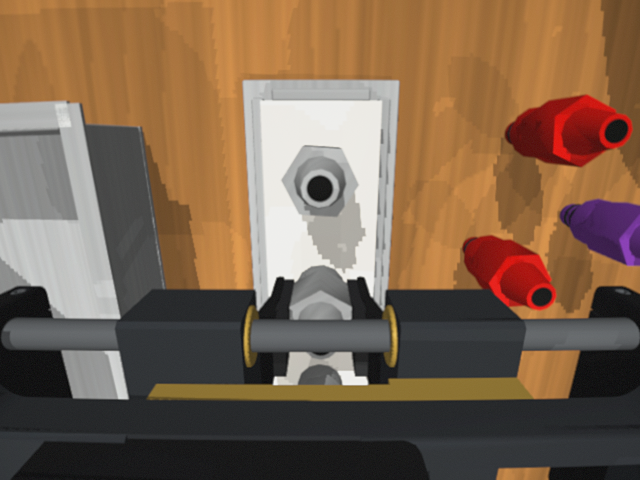

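The nozzle is gripped squarely on its flats and the block is down in the cradle. I'll continue the strokes.

>>> step_arm(
  steps=[
    [0, 0, 0, 0, 0, 0.12, 1],
    [0, 0, -0.0007, 0, 0, 0.25, 1],
    [0, 0, -0.0014, 0, 0, 0.38, 1],
    [0, 0, -0.0022, 0, 0, 0.51, 1],
    [0, 0, -0.003, 0, 0, 0.64, 1],
    [0, 0, -0.0037, 0, 0, 0.77, 1],
    [0, 0, -0.0045, 0, 0, 0.9, 1],
    [0, 0, -0.005, 0, 0, 1, 1],
  ],
)

```text
time_s: 5.55
position: [0.6161, -0.2042, 0.0773]
tcp_rot: [[0.702, 0.712, -0.003], [0.712, -0.702, 0.002], [-0.001, -0.004, -1.0]]
force: [-2.3, -0.2, -1.9]
opening: 0.296
grasp_force: 30.0
```

>>> step_arm(
  steps=[
    [0, 0, 0, 0, 0, -0.12, 1],
    [0, 0, -0.0007, 0, 0, -0.25, 1],
    [0, 0, -0.0014, 0, 0, -0.38, 1],
    [0, 0, -0.0022, 0, 0, -0.51, 1],
    [0, 0, -0.003, 0, 0, -0.64, 1],
    [0, 0, -0.0037, 0, 0, -0.77, 1],
    [0, 0, -0.0045, 0, 0, -0.9, 1],
    [0, 0, -0.005, 0, 0, -1, 1],
  ],
)

```text
time_s: 6.22
position: [0.6167, -0.205, 0.079]
tcp_rot: [[-0.016, 1.0, -0.002], [1.0, 0.016, 0.0], [0.0, -0.002, -1.0]]
force: [-2.0, -1.1, -2.8]
opening: 0.295
grasp_force: 30.0
```

>>> step_arm(
  steps=[
    [0, 0, 0, 0, 0, 0.12, 1],
    [0, 0, -0.0007, 0, 0, 0.25, 1],
    [0, 0, -0.0014, 0, 0, 0.38, 1],
    [0, 0, -0.0022, 0, 0, 0.51, 1],
    [0, 0, -0.003, 0, 0, 0.64, 1],
    [0, 0, -0.0037, 0, 0, 0.77, 1],
    [0, 0, -0.0045, 0, 0, 0.9, 1],
    [0, 0, -0.005, 0, 0, 1, 1],
  ],
)

```text
time_s: 6.88
position: [0.6161, -0.2042, 0.0803]
tcp_rot: [[0.702, 0.712, -0.003], [0.712, -0.702, 0.002], [-0.001, -0.003, -1.0]]
force: [-1.7, -0.2, -2.2]
opening: 0.294
grasp_force: 30.0
```

>>> step_arm(
  steps=[
    [0, 0, 0, 0, 0, -0.12, 1],
    [0, 0, -0.0007, 0, 0, -0.25, 1],
    [0, 0, -0.0014, 0, 0, -0.38, 1],
    [0, 0, -0.0022, 0, 0, -0.51, 1],
    [0, 0, -0.003, 0, 0, -0.64, 1],
    [0, 0, -0.0037, 0, 0, -0.77, 1],
    [0, 0, -0.0045, 0, 0, -0.9, 1],
    [0, 0, -0.005, 0, 0, -1, 1],
  ],
)

```text
time_s: 7.55
position: [0.6167, -0.205, 0.0819]
tcp_rot: [[-0.016, 1.0, -0.002], [1.0, 0.016, 0.0], [0.0, -0.002, -1.0]]
force: [-0.8, -0.8, -3.0]
opening: 0.297
grasp_force: 30.0
```

>>> step_arm(
  steps=[
    [0, 0, 0, 0, 0, 0.12, 1],
    [0, 0, -0.0007, 0, 0, 0.25, 1],
    [0, 0, -0.0014, 0, 0, 0.38, 1],
    [0, 0, -0.0022, 0, 0, 0.51, 1],
    [0, 0, -0.003, 0, 0, 0.64, 1],
    [0, 0, -0.0037, 0, 0, 0.77, 1],
    [0, 0, -0.0045, 0, 0, 0.9, 1],
    [0, 0, -0.005, 0, 0, 1, 1],
  ],
)

```text
time_s: 8.22
position: [0.6161, -0.2042, 0.0833]
tcp_rot: [[0.702, 0.712, -0.003], [0.712, -0.702, 0.002], [-0.001, -0.004, -1.0]]
force: [-2.6, -0.4, -2.7]
opening: 0.293
grasp_force: 30.0
```

>>> step_arm(
  steps=[
    [0, 0, 0, 0, 0, -0.12, 1],
    [0, 0, -0.0007, 0, 0, -0.25, 1],
    [0, 0, -0.0014, 0, 0, -0.38, 1],
    [0, 0, -0.0022, 0, 0, -0.51, 1],
    [0, 0, -0.003, 0, 0, -0.64, 1],
    [0, 0, -0.0037, 0, 0, -0.77, 1],
    [0, 0, -0.0045, 0, 0, -0.9, 1],
    [0, 0, -0.005, 0, 0, -1, 1],
  ],
)

```text
time_s: 8.88
position: [0.6168, -0.205, 0.085]
tcp_rot: [[-0.016, 1.0, -0.002], [1.0, 0.016, 0.0], [0.0, -0.002, -1.0]]
force: [-1.3, -0.8, -2.0]
opening: 0.292
grasp_force: 30.0
```

>>> step_arm(
  steps=[
    [0, 0, 0, 0, 0, 0.12, 1],
    [0, 0, -0.0007, 0, 0, 0.25, 1],
    [0, 0, -0.0014, 0, 0, 0.38, 1],
    [0, 0, -0.0022, 0, 0, 0.51, 1],
    [0, 0, -0.003, 0, 0, 0.64, 1],
    [0, 0, -0.0037, 0, 0, 0.77, 1],
    [0, 0, -0.0045, 0, 0, 0.9, 1],
    [0, 0, -0.005, 0, 0, 1, 1],
  ],
)

```text
time_s: 9.55
position: [0.6162, -0.2042, 0.0864]
tcp_rot: [[0.702, 0.712, -0.003], [0.712, -0.702, 0.002], [-0.001, -0.003, -1.0]]
force: [-2.2, 0.6, -2.5]
opening: 0.296
grasp_force: 30.0
```

>>> step_arm(
  steps=[
    [0, 0, 0, 0, 0, -0.12, 1],
    [0, 0, -0.0008, 0, 0, -0.25, 1],
    [0, 0, -0.0016, 0, 0, -0.38, 1],
    [0, 0, -0.0025, 0, 0, -0.51, 1],
    [0, 0, -0.0034, 0, 0, -0.64, 1],
    [0, 0, -0.0042, 0, 0, -0.77, 1],
    [0, 0, -0.005, 0, 0, -0.9, 1],
    [0, 0, -0.0055, 0, 0, -1, 1],
  ],
)

```text
time_s: 10.22
position: [0.617, -0.2051, 0.0886]
tcp_rot: [[-0.016, 1.0, -0.001], [1.0, 0.016, -0.0], [-0.0, -0.001, -1.0]]
force: [-1.9, -0.4, -0.9]
opening: 0.295
grasp_force: 30.0
```

>>> step_arm(
  steps=[
    [0, 0, 0, 0, 0, 0.12, 1],
    [0, 0, -0.001, 0, 0, 0.25, 1],
    [0, 0, -0.002, 0, 0, 0.38, 1],
    [0, 0, -0.003, 0, 0, 0.51, 1],
    [0, 0, -0.005, 0, 0, 0.51, 1],
    [0, 0, -0.01, 0, 0, 0.51, 1],
    [0, 0, -0.02, 0, 0, 0.51, 1],
    [0, 0, -0.04, 0, 0, 0.51, 1],
  ],
)

```text
time_s: 10.88
position: [0.6175, -0.205, 0.1004]
tcp_rot: [[0.377, 0.926, -0.0], [0.926, -0.377, 0.0], [0.0, -0.0, -1.0]]
force: [0.2, 0.7, -0.6]
opening: 0.296
grasp_force: 30.0
```

>>> step_arm(
  steps=[
    [0, 0, -0.05, 0, 0, 0, 1],
    [0, 0, -0.12, 0, 0, 0, 1],
    [0, 0, -0.2, 0, 0, 0, 1],
    [0, 0, -0.25, 0, 0, 0, 1],
    [0, 0, -0.25, 0, 0, 0, 1],
  ],
)

```text
time_s: 11.3
position: [0.6202, -0.2064, 0.1803]
tcp_rot: [[0.377, 0.926, 0.009], [0.926, -0.377, -0.004], [-0.001, 0.01, -1.0]]
force: [0.5, -0.6, -0.9]
opening: 0.293
grasp_force: 30.0
```

```bash
python3 go.py .43 -.20 .18 90;python3 -c "
from h import *
import pickle
c=cap('top','t2');pickle.dump(c,open('t2.pkl','wb'))
for uv in ((312,260),(420,257),(424,325),(316,328)): pass
cap('scene','s2')
a=cv2.imread('pics/t2.png')[190:350,290:450];b=cv2.imread('pics/s2.png')[180:340,190:350]
cv2.imwrite('pics/c2.png',cv2.resize(np.hstack([a,b]),(800,400),interpolation=cv2.INTER_CUBIC))"
```

```text
shift [-0.2195 -0.5952 -0.0046] turn [ 0.012   0.0034 -0.4924] q [-28.2  36.6  81.7   0.   61.2  -6. ] pos [ 0.6202 -0.2064  0.1803] yaw 67.84 open 0.293 t 11.3 F [ 0.5 -0.6 -0.9]
```

View pics/c2.png

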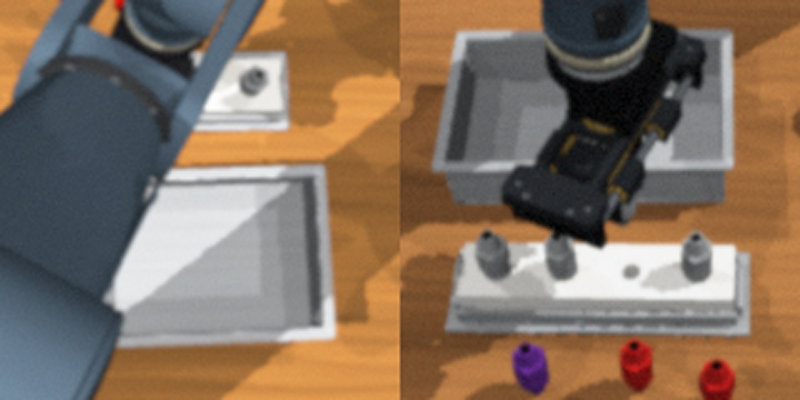

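Socket 2 is empty, the block sits down in the cradle, and the nozzle is in the grip. Next: carry it to the pan.

```bash
python3 go.py .45 -.175 .17 67.8;python3 go.py .45 -.175 .068 67.8
```

```text
shift [-0.1179 -0.5561  0.0199] turn [0.0026 0.0002 0.0004] q [-28.2  36.8  81.9   0.   61.2  -6. ] pos [ 0.6178 -0.2052  0.1763] yaw 67.82 open 0.298 t 11.4 F [ 0.4 -0.1 -2.4]
shift [-0.1178 -0.5568  0.3599] turn [0.0026 0.0002 0.0004] q [-28.2  36.8  81.9   0.   61.2  -6. ] pos [ 0.6178 -0.2052  0.1763] yaw 67.82 open 0.298 t 11.4 F [ 0.4 -0.1 -2.4]
```

>>> step_arm(
  steps=[
    [-0.03, -0.13, 0, 0, 0, 0, 1],
    [-0.06, -0.26, 0, 0, 0, 0, 1],
    [-0.09, -0.39, 0, 0, 0, 0, 1],
    [-0.118, -0.52, 0, 0, 0, 0, 1],
    [-0.118, -0.556, 0.1, 0, 0, 0, 1],
    [-0.118, -0.556, 0.22, 0, 0, 0, 1],
    [-0.118, -0.556, 0.34, 0, 0, 0, 1],
    [-0.118, -0.556, 0.36, 0, 0, 0, 1],
  ],
)

```text
time_s: 12.07
position: [0.4459, -0.1727, 0.0624]
tcp_rot: [[0.378, 0.926, -0.01], [0.926, -0.378, 0.007], [0.002, -0.011, -1.0]]
force: [-0.8, 0.7, -1.4]
opening: 0.298
grasp_force: 30.0
```

>>> step_arm(
  steps=[
    [0, 0, 0, 0, 0, 0, 1],
    [0, 0, 0, 0, 0, 0, 0],
    [0, 0, 0, 0, 0, 0, 0],
    [0, 0, 0, 0, 0, 0, 0],
    [0, 0, -0.1, 0, 0, 0, 0],
    [0, 0, -0.22, 0, 0, 0, -0.3],
    [0, 0, -0.36, 0, 0, 0, -0.3],
    [0, 0, -0.45, 0, 0, 0, -0.3],
  ],
)

```text
time_s: 12.73
position: [0.4508, -0.1754, 0.2072]
tcp_rot: [[0.378, 0.926, 0.006], [0.926, -0.378, -0.004], [-0.001, 0.006, -1.0]]
force: [0.8, -0.7, -0.5]
opening: 0.616
grasp_force: 0.0
```

```bash
python3 go.py .6162 -.1449 .17 118
```

```text
shift [0.3023 0.4713 0.1265] turn [ 0.007   0.0052 -1.1151] q [-34.5  22.8 104.7   0.   52.2 -12.3] pos [ 0.4508 -0.1754  0.2072] yaw 67.82 open 0.616 t 12.7333 F [ 0.8 -0.7 -0.5]
```

```bash
python3 go.py .6162 -.1449 .15 58.5
```

```text
shift [0.3024 0.4708 0.1932] turn [0.0084 0.001  0.2071] q [-34.5  22.8 104.7   0.   52.2 -12.3] pos [ 0.4508 -0.1754  0.2072] yaw 67.82 open 0.616 t 12.7333 F [ 0.8 -0.7 -0.5]
```

>>> step_arm(
  steps=[
    [0.07, 0.11, 0, 0, 0, 0.1, -0.3],
    [0.14, 0.22, 0, 0, 0, 0.207, -0.3],
    [0.21, 0.33, 0.02, 0, 0, 0.207, -0.3],
    [0.28, 0.43, 0.08, 0, 0, 0.207, -0.3],
    [0.302, 0.471, 0.17, 0, 0, 0.207, -0.3],
    [0.302, 0.471, 0.19, 0, 0, 0.207, -0.3],
    [0.302, 0.471, 0.19, 0, 0, 0.207, -0.3],
    [0.302, 0.471, 0.19, 0, 0, 0.207, -0.3],
  ],
)

```text
time_s: 13.4
position: [0.6136, -0.1441, 0.1462]
tcp_rot: [[0.523, 0.853, -0.001], [0.853, -0.523, 0.0], [-0.0, -0.001, -1.0]]
force: [0.6, -0.4, -1.0]
opening: 0.654
grasp_force: 0.0
```

```bash
python3 go.py .6162 -.1449 .074 58.5
```

```text
shift [0.0025 0.0091 0.2407] turn [-0.0013  0.0006 -0.0002] q [-23.4  37.6  86.2  -0.   56.2   8.2] pos [ 0.6136 -0.1441  0.1462] yaw 58.49 open 0.654 t 13.4 F [ 0.6 -0.4 -1. ]
```

>>> step_arm(
  steps=[
    [0.002, 0.008, 0.1, 0, 0, 0, -0.3],
    [0.002, 0.009, 0.2, 0, 0, 0, -0.3],
    [0.002, 0.009, 0.24, 0, 0, 0, -0.3],
    [0.002, 0.009, 0.24, 0, 0, 0, 0.1],
    [0.002, 0.009, 0.24, 0, 0, 0, 1],
    [0.002, 0.009, 0.24, 0, 0, 0, 1],
    [0.002, 0.009, 0.24, 0, 0, 0, 1],
    [0.002, 0.009, 0.24, 0, 0, 0, 1],
  ],
)

```text
time_s: 14.07
position: [0.6181, -0.1456, 0.0752]
tcp_rot: [[0.523, 0.852, 0.002], [0.852, -0.523, -0.001], [0.0, 0.002, -1.0]]
force: [-4.4, 2.2, 5.1]
opening: 0.357
grasp_force: 3.1
```

>>> step_arm(
  steps=[
    [0, 0, 0, 0, 0, 0, 1],
    [0, 0, 0, 0, 0, 0, 1],
  ],
)

```text
time_s: 14.23
position: [0.6161, -0.1444, 0.0746]
tcp_rot: [[0.522, 0.853, -0.003], [0.853, -0.522, 0.001], [-0.0, -0.003, -1.0]]
force: [-3.6, 1.5, 7.0]
opening: 0.299
grasp_force: 30.0
```

>>> step_arm(
  steps=[
    [0, 0, 0, 0, 0, -0.12, 1],
    [0, 0, -0.0008, 0, 0, -0.25, 1],
    [0, 0, -0.0016, 0, 0, -0.38, 1],
    [0, 0, -0.0024, 0, 0, -0.51, 1],
    [0, 0, -0.0032, 0, 0, -0.64, 1],
    [0, 0, -0.004, 0, 0, -0.77, 1],
    [0, 0, -0.0047, 0, 0, -0.9, 1],
    [0, 0, -0.0052, 0, 0, -1, 1],
  ],
)

```text
time_s: 14.9
position: [0.6159, -0.1454, 0.0748]
tcp_rot: [[-0.238, 0.971, -0.003], [0.971, 0.238, -0.0], [0.001, -0.003, -1.0]]
force: [-1.9, -1.3, -0.5]
opening: 0.296
grasp_force: 30.0
```

>>> step_arm(
  steps=[
    [0, 0, 0, 0, 0, 0.12, 1],
    [0, 0, -0.0008, 0, 0, 0.25, 1],
    [0, 0, -0.0016, 0, 0, 0.38, 1],
    [0, 0, -0.0024, 0, 0, 0.51, 1],
    [0, 0, -0.0032, 0, 0, 0.64, 1],
    [0, 0, -0.004, 0, 0, 0.77, 1],
    [0, 0, -0.0047, 0, 0, 0.9, 1],
    [0, 0, -0.0052, 0, 0, 1, 1],
  ],
)

```text
time_s: 15.57
position: [0.6163, -0.1447, 0.0761]
tcp_rot: [[0.526, 0.85, -0.002], [0.85, -0.526, 0.001], [-0.0, -0.002, -1.0]]
force: [-1.2, -0.2, -2.2]
opening: 0.293
grasp_force: 30.0
```

>>> step_arm(
  steps=[
    [0, 0, 0, 0, 0, -0.12, 1],
    [0, 0, -0.0008, 0, 0, -0.25, 1],
    [0, 0, -0.0016, 0, 0, -0.38, 1],
    [0, 0, -0.0024, 0, 0, -0.51, 1],
    [0, 0, -0.0032, 0, 0, -0.64, 1],
    [0, 0, -0.004, 0, 0, -0.77, 1],
    [0, 0, -0.0047, 0, 0, -0.9, 1],
    [0, 0, -0.0052, 0, 0, -1, 1],
  ],
)

```text
time_s: 16.23
position: [0.6161, -0.1453, 0.0777]
tcp_rot: [[-0.238, 0.971, -0.003], [0.971, 0.238, 0.0], [0.001, -0.003, -1.0]]
force: [-2.3, -1.3, -2.4]
opening: 0.297
grasp_force: 30.0
```

>>> step_arm(
  steps=[
    [0, 0, 0, 0, 0, 0.12, 1],
    [0, 0, -0.0008, 0, 0, 0.25, 1],
    [0, 0, -0.0016, 0, 0, 0.38, 1],
    [0, 0, -0.0024, 0, 0, 0.51, 1],
    [0, 0, -0.0032, 0, 0, 0.64, 1],
    [0, 0, -0.004, 0, 0, 0.77, 1],
    [0, 0, -0.0047, 0, 0, 0.9, 1],
    [0, 0, -0.0052, 0, 0, 1, 1],
  ],
)

```text
time_s: 16.9
position: [0.6164, -0.1446, 0.0792]
tcp_rot: [[0.526, 0.85, -0.002], [0.85, -0.526, 0.001], [-0.0, -0.002, -1.0]]
force: [-0.8, -0.0, -2.5]
opening: 0.294
grasp_force: 30.0
```

>>> step_arm(
  steps=[
    [0, 0, 0, 0, 0, -0.12, 1],
    [0, 0, -0.0008, 0, 0, -0.25, 1],
    [0, 0, -0.0016, 0, 0, -0.38, 1],
    [0, 0, -0.0024, 0, 0, -0.51, 1],
    [0, 0, -0.0032, 0, 0, -0.64, 1],
    [0, 0, -0.004, 0, 0, -0.77, 1],
    [0, 0, -0.0047, 0, 0, -0.9, 1],
    [0, 0, -0.0052, 0, 0, -1, 1],
  ],
)

```text
time_s: 17.57
position: [0.6162, -0.1453, 0.0808]
tcp_rot: [[-0.238, 0.971, -0.003], [0.971, 0.238, 0.0], [0.001, -0.002, -1.0]]
force: [-1.5, -1.3, -2.8]
opening: 0.294
grasp_force: 30.0
```

>>> step_arm(
  steps=[
    [0, 0, 0, 0, 0, 0.12, 1],
    [0, 0, -0.0008, 0, 0, 0.25, 1],
    [0, 0, -0.0016, 0, 0, 0.38, 1],
    [0, 0, -0.0024, 0, 0, 0.51, 1],
    [0, 0, -0.0032, 0, 0, 0.64, 1],
    [0, 0, -0.004, 0, 0, 0.77, 1],
    [0, 0, -0.0047, 0, 0, 0.9, 1],
    [0, 0, -0.0052, 0, 0, 1, 1],
  ],
)

```text
time_s: 18.23
position: [0.6164, -0.1447, 0.0823]
tcp_rot: [[0.526, 0.85, -0.002], [0.85, -0.526, 0.001], [-0.0, -0.002, -1.0]]
force: [-1.1, -0.3, -1.9]
opening: 0.297
grasp_force: 30.0
```

>>> step_arm(
  steps=[
    [0, 0, 0, 0, 0, -0.12, 1],
    [0, 0, -0.0008, 0, 0, -0.25, 1],
    [0, 0, -0.0016, 0, 0, -0.38, 1],
    [0, 0, -0.0024, 0, 0, -0.51, 1],
    [0, 0, -0.0032, 0, 0, -0.64, 1],
    [0, 0, -0.004, 0, 0, -0.77, 1],
    [0, 0, -0.0047, 0, 0, -0.9, 1],
    [0, 0, -0.0052, 0, 0, -1, 1],
  ],
)

```text
time_s: 18.9
position: [0.6163, -0.1452, 0.084]
tcp_rot: [[-0.238, 0.971, -0.002], [0.971, 0.238, 0.0], [0.001, -0.002, -1.0]]
force: [-1.6, -0.1, -2.3]
opening: 0.293
grasp_force: 30.0
```

>>> step_arm(
  steps=[
    [0, 0, 0, 0, 0, 0.12, 1],
    [0, 0, -0.0008, 0, 0, 0.25, 1],
    [0, 0, -0.0016, 0, 0, 0.38, 1],
    [0, 0, -0.0024, 0, 0, 0.51, 1],
    [0, 0, -0.0032, 0, 0, 0.64, 1],
    [0, 0, -0.004, 0, 0, 0.77, 1],
    [0, 0, -0.0047, 0, 0, 0.9, 1],
    [0, 0, -0.0052, 0, 0, 1, 1],
  ],
)

```text
time_s: 19.57
position: [0.6165, -0.1447, 0.0856]
tcp_rot: [[0.527, 0.85, -0.002], [0.85, -0.527, 0.001], [-0.0, -0.002, -1.0]]
force: [-0.7, 0.9, -2.3]
opening: 0.297
grasp_force: 30.0
```

>>> step_arm(
  steps=[
    [0, 0, 0, 0, 0, -0.12, 1],
    [0, 0, -0.0008, 0, 0, -0.25, 1],
    [0, 0, -0.0016, 0, 0, -0.38, 1],
    [0, 0, -0.0024, 0, 0, -0.51, 1],
    [0, 0, -0.0032, 0, 0, -0.64, 1],
    [0, 0, -0.004, 0, 0, -0.77, 1],
    [0, 0, -0.0047, 0, 0, -0.9, 1],
    [0, 0, -0.0052, 0, 0, -1, 1],
  ],
)

```text
time_s: 20.23
position: [0.6164, -0.1454, 0.0874]
tcp_rot: [[-0.238, 0.971, -0.002], [0.971, 0.238, -0.0], [0.0, -0.002, -1.0]]
force: [-1.0, -0.4, -1.1]
opening: 0.298
grasp_force: 30.0
```

>>> step_arm(
  steps=[
    [0, 0, 0, 0, 0, 0.12, 1],
    [0, 0, -0.0008, 0, 0, 0.25, 1],
    [0, 0, -0.0016, 0, 0, 0.38, 1],
    [0, 0, -0.0024, 0, 0, 0.51, 1],
    [0, 0, -0.0032, 0, 0, 0.64, 1],
    [0, 0, -0.004, 0, 0, 0.77, 1],
    [0, 0, -0.0047, 0, 0, 0.9, 1],
    [0, 0, -0.0052, 0, 0, 1, 1],
  ],
)

```text
time_s: 20.9
position: [0.617, -0.1449, 0.0892]
tcp_rot: [[0.527, 0.85, -0.001], [0.85, -0.527, 0.0], [-0.0, -0.001, -1.0]]
force: [-1.0, 0.3, -0.7]
opening: 0.296
grasp_force: 30.0
```

>>> step_arm(
  steps=[
    [0, 0, 0, 0, 0, -0.12, 1],
    [0, 0, -0.001, 0, 0, -0.25, 1],
    [0, 0, -0.002, 0, 0, -0.38, 1],
    [0, 0, -0.003, 0, 0, -0.51, 1],
    [0, 0, -0.005, 0, 0, -0.51, 1],
    [0, 0, -0.01, 0, 0, -0.51, 1],
    [0, 0, -0.02, 0, 0, -0.51, 1],
    [0, 0, -0.04, 0, 0, -0.51, 1],
  ],
)

```text
time_s: 21.57
position: [0.617, -0.1451, 0.1009]
tcp_rot: [[0.15, 0.989, -0.001], [0.989, -0.15, 0.0], [0.0, -0.001, -1.0]]
force: [0.7, -0.3, -0.7]
opening: 0.294
grasp_force: 30.0
```

>>> step_arm(
  steps=[
    [0, 0, -0.05, 0, 0, 0, 1],
    [0, 0, -0.12, 0, 0, 0, 1],
    [0, 0, -0.2, 0, 0, 0, 1],
    [0, 0, -0.25, 0, 0, 0, 1],
    [0, 0, -0.25, 0, 0, 0, 1],
    [0, 0, -0.25, 0, 0, 0, 1],
  ],
)

```text
time_s: 22.07
position: [0.6179, -0.1454, 0.1773]
tcp_rot: [[0.15, 0.989, 0.003], [0.989, -0.15, -0.001], [-0.001, 0.003, -1.0]]
force: [-0.6, 1.2, -1.6]
opening: 0.296
grasp_force: 30.0
```

```bash
python3 go.py .405 -.22 .068 82;python3 -c "
from h import *
import pickle
c=cap('wrist','w4');pickle.dump(c,open('w4.pkl','wb'))
cap('scene','s3')
a=cv2.imread('pics/w4.png')[:330];b=cv2.imread('pics/s3.png')[170:330,190:350]
cv2.imwrite('pics/c3.png',np.hstack([a[:, :480],cv2.resize(b,(320,330),interpolation=cv2.INTER_CUBIC)]))"
```

```text
shift [-0.3516 -0.6656  0.3626] turn [ 0.0035  0.0009 -0.0134] q [-23.3  35.6  84.4  -0.   59.8 -14.7] pos [ 0.6179 -0.1454  0.1773] yaw 81.4 open 0.296 t 22.0667 F [-0.6  1.2 -1.6]
```

View pics/c3.png

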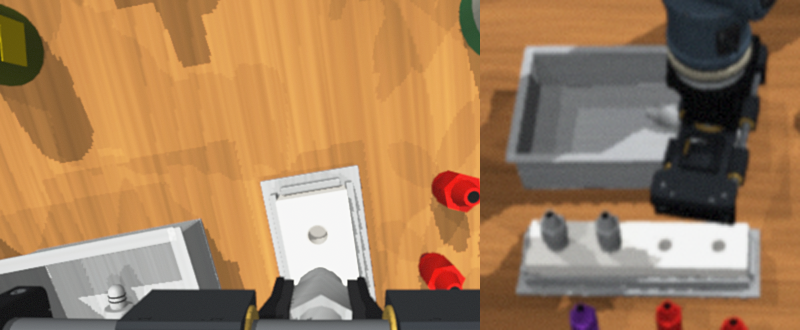

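Both sockets are empty, the block is seated, the pan hasn't moved, and one nozzle lies in it. Next I place N1.

```bash
python3 go.py .42 -.25 .068 81.4; python3 -c "
from h import *
import pickle
c=pickle.load(open('w4.pkl','rb'));print(onz(c,118,298,.02));s=capture('scene')
print([onz(s,u,v,.065).round(3).tolist() for u,v in ((204,250),(213.5,193))])"
```

```text
shift [-0.4445 -0.5946  0.3578] turn [-0.0025 -0.0007  0.0001] q [-23.3  35.7  84.6   0.   59.8 -14.7] pos [ 0.6165 -0.1449  0.1751] yaw 81.41 open 0.298 t 22.1667 F [ 0.5 -0.2 -1.2]
[ 0.42528    -0.18162313  0.02      ]
[[0.535, -0.39, 0.065], [0.354, -0.399, 0.065]]
```

>>> step_arm(
  steps=[
    [-0.08, -0.11, 0, 0, 0, 0, 1],
    [-0.16, -0.22, 0, 0, 0, 0, 1],
    [-0.24, -0.33, 0, 0, 0, 0, 1],
    [-0.32, -0.43, 0, 0, 0, 0, 1],
    [-0.4, -0.54, 0, 0, 0, 0, 1],
    [-0.444, -0.595, 0.1, 0, 0, 0, 1],
    [-0.444, -0.595, 0.22, 0, 0, 0, 1],
    [-0.444, -0.595, 0.34, 0, 0, 0, 1],
  ],
)

```text
time_s: 22.88
position: [0.4198, -0.2514, 0.0731]
tcp_rot: [[0.152, 0.988, 0.001], [0.988, -0.152, -0.001], [-0.001, 0.001, -1.0]]
force: [0.5, -1.2, -1.9]
opening: 0.295
grasp_force: 30.0
```

>>> step_arm(
  steps=[
    [0, 0, 0.015, 0, 0, 0, 1],
    [0, 0, 0.015, 0, 0, 0, 0],
    [0, 0, 0.015, 0, 0, 0, 0],
    [0, 0, 0.015, 0, 0, 0, 0],
    [0, 0, -0.1, 0, 0, 0, 0],
    [0, 0, -0.22, 0, 0, 0, -0.3],
    [0, 0, -0.36, 0, 0, 0, -0.3],
    [0, 0, -0.45, 0, 0, 0, -0.3],
  ],
)

```text
time_s: 23.55
position: [0.4224, -0.251, 0.2145]
tcp_rot: [[0.148, 0.989, 0.006], [0.989, -0.148, -0.005], [-0.005, 0.007, -1.0]]
force: [-0.7, -0.6, 0.2]
opening: 0.617
grasp_force: 0.0
```

```bash
python3 go.py .6179 -.2647 .15 74.5
```

```text
shift [0.0521 0.6497 0.219 ] turn [0.0087 0.0053 0.1554] q [-43.8  22.6 103.3   0.   53.6 -35.3] pos [ 0.4224 -0.251   0.2145] yaw 81.49 open 0.617 t 23.55 F [-0.7 -0.6  0.2]
```

>>> step_arm(
  steps=[
    [0.01, 0.13, 0, 0, 0, 0.155, -0.3],
    [0.02, 0.26, 0, 0, 0, 0.155, -0.3],
    [0.03, 0.39, 0, 0, 0, 0.155, -0.3],
    [0.04, 0.52, 0.05, 0, 0, 0.155, -0.3],
    [0.052, 0.63, 0.1, 0, 0, 0.155, -0.3],
    [0.052, 0.65, 0.2, 0, 0, 0.155, -0.3],
    [0.052, 0.65, 0.215, 0, 0, 0.155, -0.3],
    [0.052, 0.65, 0.215, 0, 0, 0.155, -0.3],
  ],
)

```text
time_s: 24.22
position: [0.6149, -0.2624, 0.144]
tcp_rot: [[0.267, 0.964, -0.003], [0.964, -0.267, 0.002], [0.001, -0.004, -1.0]]
force: [-0.9, 0.1, -0.6]
opening: 0.652
grasp_force: 0.0
```

```bash
python3 go.py .6179 -.2647 .074 74.5
```

```text
shift [-0.0051  0.0125  0.2332] turn [-0.005  -0.0012  0.001 ] q [-32.7  40.4  80.2  -0.   59.7 -17.2] pos [ 0.6149 -0.2624  0.144 ] yaw 74.54 open 0.652 t 24.2167 F [-0.9  0.1 -0.6]
```

>>> step_arm(
  steps=[
    [-0.002, 0.005, 0.1, 0, 0, 0, -0.3],
    [-0.003, 0.007, 0.2, 0, 0, 0, -0.3],
    [-0.003, 0.007, 0.235, 0, 0, 0, -0.3],
    [-0.003, 0.007, 0.235, 0, 0, 0, 0.1],
    [-0.003, 0.007, 0.235, 0, 0, 0, 0.2],
  ],
)

```text
time_s: 24.63
position: [0.6178, -0.2657, 0.0757]
tcp_rot: [[0.268, 0.963, 0.001], [0.963, -0.268, -0.001], [-0.0, 0.001, -1.0]]
force: [0.2, 0.2, 0.9]
opening: 0.574
grasp_force: 0.0
```

```bash
python3 go.py .6179 -.2647 .074 74.5
```

```text
shift [ 0.0033 -0.0006  0.0058] turn [ 0.0012  0.0004 -0.0015] q [-32.8  45.7  81.6  -0.   52.6 -17.2] pos [ 0.6178 -0.2657  0.0757] yaw 74.43 open 0.574 t 24.6333 F [0.2 0.2 0.9]
```

>>> step_arm(
  steps=[
    [0.002, 0, 0.002, 0, 0, 0, 1],
    [0.002, 0, 0.002, 0, 0, 0, 1],
    [0.002, 0, 0.002, 0, 0, 0, 1],
    [0.002, 0, 0.002, 0, 0, 0, 1],
    [0.002, 0, 0.002, 0, 0, 0, 1],
    [0.002, 0, 0.002, 0, 0, 0, 1],
  ],
)

```text
time_s: 25.13
position: [0.6176, -0.2649, 0.0749]
tcp_rot: [[0.268, 0.964, -0.001], [0.964, -0.268, -0.0], [-0.0, -0.001, -1.0]]
force: [-2.7, 0.5, 7.2]
opening: 0.295
grasp_force: 30.0
```

>>> step_arm(
  steps=[
    [0, 0, 0, 0, 0, -0.12, 1],
    [0, 0, -0.0008, 0, 0, -0.25, 1],
    [0, 0, -0.0016, 0, 0, -0.38, 1],
    [0, 0, -0.0024, 0, 0, -0.51, 1],
    [0, 0, -0.0032, 0, 0, -0.64, 1],
    [0, 0, -0.004, 0, 0, -0.77, 1],
    [0, 0, -0.0047, 0, 0, -0.9, 1],
    [0, 0, -0.0052, 0, 0, -1, 1],
  ],
)

```text
time_s: 25.8
position: [0.6177, -0.265, 0.075]
tcp_rot: [[-0.496, 0.869, -0.001], [0.869, 0.496, -0.0], [0.0, -0.001, -1.0]]
force: [-1.4, -0.3, -1.6]
opening: 0.299
grasp_force: 30.0
```

>>> step_arm(
  steps=[
    [0, 0, 0, 0, 0, 0.12, 1],
    [0, 0, -0.0008, 0, 0, 0.25, 1],
    [0, 0, -0.0016, 0, 0, 0.38, 1],
    [0, 0, -0.0024, 0, 0, 0.51, 1],
    [0, 0, -0.0032, 0, 0, 0.64, 1],
    [0, 0, -0.004, 0, 0, 0.77, 1],
    [0, 0, -0.0047, 0, 0, 0.9, 1],
    [0, 0, -0.0052, 0, 0, 1, 1],
  ],
)

```text
time_s: 26.47
position: [0.6176, -0.2643, 0.076]
tcp_rot: [[0.272, 0.962, -0.001], [0.962, -0.272, 0.001], [0.001, -0.002, -1.0]]
force: [-1.0, 0.7, -3.1]
opening: 0.296
grasp_force: 30.0
```

>>> step_arm(
  steps=[
    [0, 0, 0, 0, 0, -0.12, 1],
    [0, 0, -0.0008, 0, 0, -0.25, 1],
    [0, 0, -0.0016, 0, 0, -0.38, 1],
    [0, 0, -0.0024, 0, 0, -0.51, 1],
    [0, 0, -0.0032, 0, 0, -0.64, 1],
    [0, 0, -0.004, 0, 0, -0.77, 1],
    [0, 0, -0.0047, 0, 0, -0.9, 1],
    [0, 0, -0.0052, 0, 0, -1, 1],
  ],
)

```text
time_s: 27.13
position: [0.6177, -0.2646, 0.0776]
tcp_rot: [[-0.496, 0.868, -0.001], [0.868, 0.496, 0.0], [0.001, -0.0, -1.0]]
force: [0.3, -0.4, -3.1]
opening: 0.295
grasp_force: 30.0
```

>>> step_arm(
  steps=[
    [0, 0, 0, 0, 0, 0.12, 1],
    [0, 0, -0.0008, 0, 0, 0.25, 1],
    [0, 0, -0.0016, 0, 0, 0.38, 1],
    [0, 0, -0.0024, 0, 0, 0.51, 1],
    [0, 0, -0.0032, 0, 0, 0.64, 1],
    [0, 0, -0.004, 0, 0, 0.77, 1],
    [0, 0, -0.0047, 0, 0, 0.9, 1],
    [0, 0, -0.0052, 0, 0, 1, 1],
  ],
)

```text
time_s: 27.8
position: [0.6176, -0.2643, 0.0791]
tcp_rot: [[0.272, 0.962, -0.001], [0.962, -0.272, 0.001], [0.001, -0.001, -1.0]]
force: [-0.2, -0.1, -2.1]
opening: 0.293
grasp_force: 30.0
```

>>> step_arm(
  steps=[
    [0, 0, 0, 0, 0, -0.12, 1],
    [0, 0, -0.0008, 0, 0, -0.25, 1],
    [0, 0, -0.0016, 0, 0, -0.38, 1],
    [0, 0, -0.0024, 0, 0, -0.51, 1],
    [0, 0, -0.0032, 0, 0, -0.64, 1],
    [0, 0, -0.004, 0, 0, -0.77, 1],
    [0, 0, -0.0047, 0, 0, -0.9, 1],
    [0, 0, -0.0052, 0, 0, -1, 1],
  ],
)

```text
time_s: 28.47
position: [0.6177, -0.2646, 0.0807]
tcp_rot: [[-0.496, 0.868, -0.001], [0.868, 0.496, 0.001], [0.001, -0.0, -1.0]]
force: [0.4, -0.4, -3.8]
opening: 0.295
grasp_force: 30.0
```

>>> step_arm(
  steps=[
    [0, 0, 0, 0, 0, 0.12, 1],
    [0, 0, -0.0008, 0, 0, 0.25, 1],
    [0, 0, -0.0016, 0, 0, 0.38, 1],
    [0, 0, -0.0024, 0, 0, 0.51, 1],
    [0, 0, -0.0032, 0, 0, 0.64, 1],
    [0, 0, -0.004, 0, 0, 0.77, 1],
    [0, 0, -0.0047, 0, 0, 0.9, 1],
    [0, 0, -0.0052, 0, 0, 1, 1],
  ],
)

```text
time_s: 29.13
position: [0.6175, -0.2643, 0.0822]
tcp_rot: [[0.272, 0.962, -0.001], [0.962, -0.272, 0.001], [0.001, -0.002, -1.0]]
force: [-1.0, 1.0, -3.4]
opening: 0.295
grasp_force: 30.0
```

>>> step_arm(
  steps=[
    [0, 0, 0, 0, 0, -0.12, 1],
    [0, 0, -0.0008, 0, 0, -0.25, 1],
    [0, 0, -0.0016, 0, 0, -0.38, 1],
    [0, 0, -0.0024, 0, 0, -0.51, 1],
    [0, 0, -0.0032, 0, 0, -0.64, 1],
    [0, 0, -0.004, 0, 0, -0.77, 1],
    [0, 0, -0.0047, 0, 0, -0.9, 1],
    [0, 0, -0.0052, 0, 0, -1, 1],
  ],
)

```text
time_s: 29.8
position: [0.6177, -0.2646, 0.0838]
tcp_rot: [[-0.496, 0.868, -0.001], [0.868, 0.496, 0.001], [0.001, -0.0, -1.0]]
force: [-0.2, 0.7, -3.3]
opening: 0.292
grasp_force: 30.0
```

>>> step_arm(
  steps=[
    [0, 0, 0, 0, 0, 0.12, 1],
    [0, 0, -0.0008, 0, 0, 0.25, 1],
    [0, 0, -0.0016, 0, 0, 0.38, 1],
    [0, 0, -0.0024, 0, 0, 0.51, 1],
    [0, 0, -0.0032, 0, 0, 0.64, 1],
    [0, 0, -0.004, 0, 0, 0.77, 1],
    [0, 0, -0.0047, 0, 0, 0.9, 1],
    [0, 0, -0.0052, 0, 0, 1, 1],
  ],
)

```text
time_s: 30.47
position: [0.6176, -0.2643, 0.0854]
tcp_rot: [[0.272, 0.962, -0.001], [0.962, -0.272, 0.001], [0.001, -0.002, -1.0]]
force: [-0.1, 0.1, -2.5]
opening: 0.293
grasp_force: 30.0
```

>>> step_arm(
  steps=[
    [0, 0, 0, 0, 0, -0.12, 1],
    [0, 0, -0.0008, 0, 0, -0.25, 1],
    [0, 0, -0.0016, 0, 0, -0.38, 1],
    [0, 0, -0.0024, 0, 0, -0.51, 1],
    [0, 0, -0.0032, 0, 0, -0.64, 1],
    [0, 0, -0.004, 0, 0, -0.77, 1],
    [0, 0, -0.0047, 0, 0, -0.9, 1],
    [0, 0, -0.0052, 0, 0, -1, 1],
  ],
)

```text
time_s: 31.13
position: [0.6178, -0.2648, 0.0873]
tcp_rot: [[-0.496, 0.868, -0.001], [0.868, 0.496, 0.0], [0.0, -0.0, -1.0]]
force: [-0.5, -0.7, -1.7]
opening: 0.301
grasp_force: 30.0
```

>>> step_arm(
  steps=[
    [0, 0, 0, 0, 0, 0.12, 1],
    [0, 0, -0.0008, 0, 0, 0.25, 1],
    [0, 0, -0.0016, 0, 0, 0.38, 1],
    [0, 0, -0.0024, 0, 0, 0.51, 1],
    [0, 0, -0.0032, 0, 0, 0.64, 1],
    [0, 0, -0.004, 0, 0, 0.77, 1],
    [0, 0, -0.0047, 0, 0, 0.9, 1],
    [0, 0, -0.0052, 0, 0, 1, 1],
  ],
)

```text
time_s: 31.8
position: [0.6179, -0.2646, 0.089]
tcp_rot: [[0.272, 0.962, -0.0], [0.962, -0.272, 0.0], [0.0, -0.001, -1.0]]
force: [0.4, 1.0, -1.4]
opening: 0.298
grasp_force: 30.0
```

>>> step_arm(
  steps=[
    [0, 0, 0, 0, 0, -0.12, 1],
    [0, 0, -0.001, 0, 0, -0.25, 1],
    [0, 0, -0.002, 0, 0, -0.38, 1],
    [0, 0, -0.003, 0, 0, -0.51, 1],
    [0, 0, -0.005, 0, 0, -0.51, 1],
    [0, 0, -0.01, 0, 0, -0.51, 1],
    [0, 0, -0.02, 0, 0, -0.51, 1],
    [0, 0, -0.04, 0, 0, -0.51, 1],
  ],
)

```text
time_s: 32.47
position: [0.6177, -0.2646, 0.1007]
tcp_rot: [[-0.127, 0.992, -0.001], [0.992, 0.127, 0.001], [0.001, -0.001, -1.0]]
force: [-1.3, 0.5, -0.8]
opening: 0.295
grasp_force: 30.0
```

>>> step_arm(
  steps=[
    [0, 0, -0.05, 0, 0, 0, 1],
    [0, 0, -0.12, 0, 0, 0, 1],
    [0, 0, -0.2, 0, 0, 0, 1],
    [0, 0, -0.25, 0, 0, 0, 1],
    [0, 0, -0.25, 0, 0, 0, 1],
    [0, 0, -0.25, 0, 0, 0, 1],
  ],
)

```text
time_s: 32.97
position: [0.6186, -0.2651, 0.1774]
tcp_rot: [[-0.128, 0.992, 0.002], [0.992, 0.128, -0.001], [-0.002, 0.002, -1.0]]
force: [-0.4, 0.2, -1.1]
opening: 0.296
grasp_force: 30.0
```

```bash
python3 go.py .44 -.31 .069 97.3;python3 -c "
from h import *
cap('wrist','w5');cap('scene','s4')
a=cv2.imread('pics/w5.png')[:330];b=cv2.imread('pics/s4.png')[170:330,190:350]
cv2.imwrite('pics/c4.png',np.hstack([a[:, :480],cv2.resize(b,(320,330),interpolation=cv2.INTER_CUBIC)]))"
```

```text
shift [-0.0713 -0.6105  0.36  ] turn [0.0028 0.0023 0.0016] q [-32.7  38.3  78.4   0.   63.1 -40.1] pos [ 0.6186 -0.2651  0.1774] yaw 97.37 open 0.296 t 32.9667 F [-0.4  0.2 -1.1]
```

View pics/c4.png

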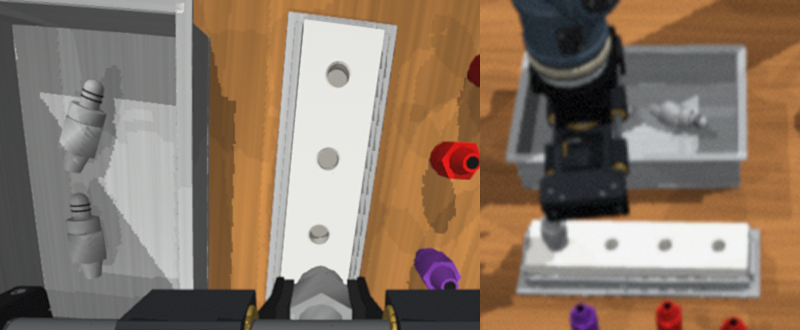

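Two nozzles lie in the pan at about (83,125) and (87,235), and the pan and block are in place. Next I place N3.

```bash
python3 go.py .405 -.325 .068 97.3
```

```text
shift [-0.1102 -0.7271  0.3576] turn [-0.0022 -0.0019  0.0019] q [-32.7  38.4  78.5   0.   63.2 -40.1] pos [ 0.6173 -0.2643  0.175 ] yaw 97.38 open 0.298 t 33.0667 F [-0.5  0.1 -1. ]
```

>>> step_arm(
  steps=[
    [-0.02, -0.13, 0, 0, 0, 0, 1],
    [-0.04, -0.26, 0, 0, 0, 0, 1],
    [-0.06, -0.39, 0, 0, 0, 0, 1],
    [-0.08, -0.52, 0, 0, 0, 0, 1],
    [-0.1, -0.65, 0, 0, 0, 0, 1],
    [-0.11, -0.727, 0.06, 0, 0, 0, 1],
    [-0.11, -0.727, 0.18, 0, 0, 0, 1],
    [-0.11, -0.727, 0.3, 0, 0, 0, 1],
  ],
)

```text
time_s: 33.73
position: [0.4047, -0.3265, 0.0855]
tcp_rot: [[-0.126, 0.992, 0.001], [0.992, 0.126, -0.001], [-0.001, 0.001, -1.0]]
force: [1.1, 0.0, -1.4]
opening: 0.296
grasp_force: 30.0
```

>>> step_arm(
  steps=[
    [0, 0, 0.055, 0, 0, 0, 1],
    [0, 0, 0.055, 0, 0, 0, 1],
    [0, 0, 0.055, 0, 0, 0, 0],
    [0, 0, 0.055, 0, 0, 0, 0],
    [0, 0, 0.055, 0, 0, 0, 0],
    [0, 0, -0.1, 0, 0, 0, 0],
    [0, 0, -0.22, 0, 0, 0, -0.3],
    [0, 0, -0.36, 0, 0, 0, -0.3],
  ],
)

```text
time_s: 34.4
position: [0.406, -0.3251, 0.1953]
tcp_rot: [[-0.129, 0.992, -0.001], [0.992, 0.129, 0.001], [0.001, -0.001, -1.0]]
force: [0.4, -1.8, -1.1]
opening: 0.577
grasp_force: 0.0
```

```bash
python3 go.py .6187 -.3246 .15 62
```

```text
shift [-0.09    0.7035  0.1504] turn [-0.0011 -0.0011  0.7872] q [-51.   26.4 100.1   0.   53.5 -58.4] pos [ 0.406  -0.3251  0.1953] yaw 97.42 open 0.577 t 34.4 F [ 0.4 -1.8 -1.1]
```

```bash
python3 go.py .585 -.385 .20 62
```

```text
shift [-0.275   0.566  -0.0164] turn [-0.0011 -0.0011  0.7872] q [-51.   26.4 100.1   0.   53.5 -58.4] pos [ 0.406  -0.3251  0.1953] yaw 97.42 open 0.577 t 34.4 F [ 0.4 -1.8 -1.1]
```

>>> step_arm(
  steps=[
    [-0.05, 0.11, -0.01, 0, 0, 0.14, -0.3],
    [-0.1, 0.22, -0.01, 0, 0, 0.28, -0.3],
    [-0.15, 0.33, -0.01, 0, 0, 0.42, -0.3],
    [-0.2, 0.44, -0.01, 0, 0, 0.56, -0.3],
    [-0.275, 0.566, -0.01, 0, 0, 0.7, -0.3],
    [-0.275, 0.566, -0.01, 0, 0, 0.787, -0.3],
    [-0.275, 0.566, -0.01, 0, 0, 0.787, -0.3],
    [-0.275, 0.566, -0.01, 0, 0, 0.787, -0.3],
  ],
)

```text
time_s: 35.07
position: [0.5849, -0.3848, 0.1974]
tcp_rot: [[0.467, 0.884, -0.0], [0.884, -0.467, 0.0], [-0.0, -0.0, -1.0]]
force: [-1.1, -0.1, 0.1]
opening: 0.648
grasp_force: 0.0
```

```bash
python3 - <<'E'
from h import *
c=cap('wrist')
# rectify the block-top-parallel plane at hexagon top z=.078 around N4 to a world-aligned metric view (4 px/mm), up=+y right=+x
cx,cy=.6187,-.3246;h=.04
W=[(cx-h,cy+h),(cx+h,cy+h),(cx+h,cy-h),(cx-h,cy-h)]
src=np.float32([proj(c,(x,y,.078)) for x,y in W]);dst=np.float32([[0,0],[500,0],[500,500],[0,500]])
a=cv2.warpPerspective(cv2.cvtColor(c['image'],cv2.COLOR_RGB2BGR),cv2.getPerspectiveTransform(src,dst),(500,500),flags=cv2.INTER_CUBIC)
cv2.imwrite('pics/n4.png',a);print(src)
E
python3 go.py .6187 -.3246 .15 62
```

```text
[[243.90028 124.42659]
 [347.13242  65.63636]
 [397.19388 173.17117]
 [299.39264 223.7305 ]]
shift [0.2307 0.0081 0.1578] turn [-0.0012 -0.0001  0.0025] q [-42.5  39.1  73.   -0.   68.  -14.6] pos [ 0.5842 -0.3847  0.1973] yaw 62.11 open 0.653 t 35.1167 F [-0.5  0.3 -0.2]
```

View pics/n4.png

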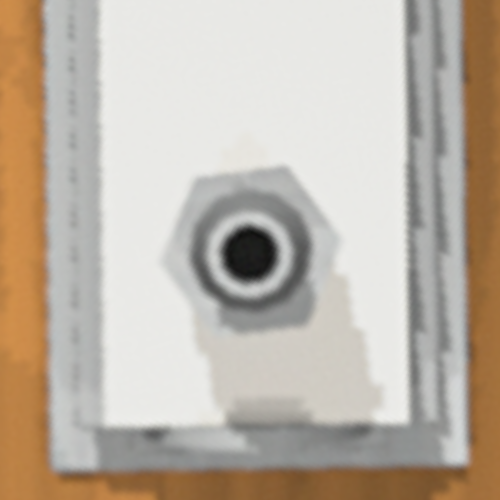

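The rectified view shows N4's tip at its expected centre (250,250). Its flats' normals are at 36°/96°/-24°, so I grip at yaw 66.

>>> step_arm(
  steps=[
    [0.1, 0.004, 0, 0, 0, -0.087, -0.3],
    [0.2, 0.008, 0, 0, 0, -0.087, -0.3],
    [0.231, 0.008, 0.05, 0, 0, -0.087, -0.3],
    [0.231, 0.008, 0.15, 0, 0, -0.087, -0.3],
    [0.231, 0.008, 0.16, 0, 0, -0.087, -0.3],
    [0.231, 0.008, 0.16, 0, 0, -0.087, -0.3],
  ],
)

```text
time_s: 35.62
position: [0.6172, -0.3241, 0.1471]
tcp_rot: [[0.408, 0.913, -0.005], [0.913, -0.408, 0.004], [0.001, -0.006, -1.0]]
force: [-0.5, -0.7, 0.3]
opening: 0.65
grasp_force: 0.0
```

```bash
python3 go.py .6187 -.3246 .074 66
```

```text
shift [2.000e-04 6.700e-03 2.436e-01] turn [-0.0077 -0.0014 -0.0012] q [-36.9  42.2  75.3  -0.   62.9 -12.8] pos [ 0.6172 -0.3241  0.1471] yaw 65.94 open 0.65 t 35.6167 F [-0.5 -0.7  0.3]
```

>>> step_arm(
  steps=[
    [0, 0.004, 0.1, 0, 0, 0, -0.3],
    [0, 0.004, 0.2, 0, 0, 0, -0.3],
    [0, 0.004, 0.243, 0, 0, 0, -0.3],
    [0, 0.004, 0.243, 0, 0, 0, 0.1],
    [0, 0.004, 0.243, 0, 0, 0, 1],
    [0, 0.004, 0.243, 0, 0, 0, 1],
    [0, 0.004, 0.243, 0, 0, 0, 1],
    [0, 0.004, 0.243, 0, 0, 0, 1],
  ],
)

```text
time_s: 36.28
position: [0.6207, -0.3262, 0.0778]
tcp_rot: [[0.408, 0.913, -0.0], [0.913, -0.408, -0.001], [-0.001, -0.0, -1.0]]
force: [-3.9, 2.0, 3.6]
opening: 0.359
grasp_force: 2.5
```

>>> step_arm(
  steps=[
    [0, 0, 0, 0, 0, 0, 1],
    [0, 0, 0, 0, 0, 0, 1],
  ],
)

```text
time_s: 36.45
position: [0.6196, -0.3255, 0.0772]
tcp_rot: [[0.408, 0.913, -0.003], [0.913, -0.408, 0.001], [-0.0, -0.003, -1.0]]
force: [-3.5, 1.5, 6.0]
opening: 0.295
grasp_force: 30.0
```

>>> step_arm(
  steps=[
    [0, 0, 0, 0, 0, -0.12, 1],
    [0, 0, -0.0008, 0, 0, -0.25, 1],
    [0, 0, -0.0016, 0, 0, -0.38, 1],
    [0, 0, -0.0024, 0, 0, -0.51, 1],
    [0, 0, -0.0032, 0, 0, -0.64, 1],
    [0, 0, -0.004, 0, 0, -0.77, 1],
    [0, 0, -0.0047, 0, 0, -0.9, 1],
    [0, 0, -0.0052, 0, 0, -1, 1],
  ],
)

```text
time_s: 37.12
position: [0.62, -0.3265, 0.0774]
tcp_rot: [[-0.361, 0.932, -0.002], [0.932, 0.361, -0.001], [-0.0, -0.002, -1.0]]
force: [-2.6, -1.6, -0.6]
opening: 0.294
grasp_force: 30.0
```

>>> step_arm(
  steps=[
    [0, 0, 0, 0, 0, 0.12, 1],
    [0, 0, -0.0008, 0, 0, 0.25, 1],
    [0, 0, -0.0016, 0, 0, 0.38, 1],
    [0, 0, -0.0024, 0, 0, 0.51, 1],
    [0, 0, -0.0032, 0, 0, 0.64, 1],
    [0, 0, -0.004, 0, 0, 0.77, 1],
    [0, 0, -0.0047, 0, 0, 0.9, 1],
    [0, 0, -0.0052, 0, 0, 1, 1],
  ],
)

```text
time_s: 37.78
position: [0.6196, -0.325, 0.0784]
tcp_rot: [[0.412, 0.911, -0.003], [0.911, -0.412, 0.002], [0.001, -0.003, -1.0]]
force: [-3.0, 1.1, -1.2]
opening: 0.295
grasp_force: 30.0
```

>>> step_arm(
  steps=[
    [0, 0, 0, 0, 0, -0.12, 1],
    [0, 0, -0.0008, 0, 0, -0.25, 1],
    [0, 0, -0.0016, 0, 0, -0.38, 1],
    [0, 0, -0.0024, 0, 0, -0.51, 1],
    [0, 0, -0.0032, 0, 0, -0.64, 1],
    [0, 0, -0.004, 0, 0, -0.77, 1],
    [0, 0, -0.0047, 0, 0, -0.9, 1],
    [0, 0, -0.0052, 0, 0, -1, 1],
  ],
)

```text
time_s: 38.45
position: [0.62, -0.3263, 0.0801]
tcp_rot: [[-0.361, 0.932, -0.002], [0.932, 0.361, -0.0], [0.0, -0.002, -1.0]]
force: [-1.8, -0.7, -2.2]
opening: 0.296
grasp_force: 30.0
```

>>> step_arm(
  steps=[
    [0, 0, 0, 0, 0, 0.12, 1],
    [0, 0, -0.0008, 0, 0, 0.25, 1],
    [0, 0, -0.0016, 0, 0, 0.38, 1],
    [0, 0, -0.0024, 0, 0, 0.51, 1],
    [0, 0, -0.0032, 0, 0, 0.64, 1],
    [0, 0, -0.004, 0, 0, 0.77, 1],
    [0, 0, -0.0047, 0, 0, 0.9, 1],
    [0, 0, -0.0052, 0, 0, 1, 1],
  ],
)

```text
time_s: 39.12
position: [0.6196, -0.325, 0.0814]
tcp_rot: [[0.412, 0.911, -0.003], [0.911, -0.412, 0.002], [0.001, -0.003, -1.0]]
force: [-2.6, 1.7, -1.4]
opening: 0.295
grasp_force: 30.0
```

>>> step_arm(
  steps=[
    [0, 0, 0, 0, 0, -0.12, 1],
    [0, 0, -0.0008, 0, 0, -0.25, 1],
    [0, 0, -0.0016, 0, 0, -0.38, 1],
    [0, 0, -0.0024, 0, 0, -0.51, 1],
    [0, 0, -0.0032, 0, 0, -0.64, 1],
    [0, 0, -0.004, 0, 0, -0.77, 1],
    [0, 0, -0.0047, 0, 0, -0.9, 1],
    [0, 0, -0.0052, 0, 0, -1, 1],
  ],
)

```text
time_s: 39.78
position: [0.62, -0.3263, 0.0832]
tcp_rot: [[-0.361, 0.932, -0.002], [0.932, 0.361, -0.0], [0.0, -0.002, -1.0]]
force: [-1.6, -0.9, -2.6]
opening: 0.298
grasp_force: 30.0
```

>>> step_arm(
  steps=[
    [0, 0, 0, 0, 0, 0.12, 1],
    [0, 0, -0.0008, 0, 0, 0.25, 1],
    [0, 0, -0.0016, 0, 0, 0.38, 1],
    [0, 0, -0.0024, 0, 0, 0.51, 1],
    [0, 0, -0.0032, 0, 0, 0.64, 1],
    [0, 0, -0.004, 0, 0, 0.77, 1],
    [0, 0, -0.0047, 0, 0, 0.9, 1],
    [0, 0, -0.0052, 0, 0, 1, 1],
  ],
)

```text
time_s: 40.45
position: [0.6197, -0.325, 0.0846]
tcp_rot: [[0.412, 0.911, -0.003], [0.911, -0.412, 0.002], [0.001, -0.003, -1.0]]
force: [-2.2, 0.6, -2.3]
opening: 0.3
grasp_force: 30.0
```

>>> step_arm(
  steps=[
    [0, 0, 0, 0, 0, -0.12, 1],
    [0, 0, -0.0008, 0, 0, -0.25, 1],
    [0, 0, -0.0016, 0, 0, -0.38, 1],
    [0, 0, -0.0024, 0, 0, -0.51, 1],
    [0, 0, -0.0032, 0, 0, -0.64, 1],
    [0, 0, -0.004, 0, 0, -0.77, 1],
    [0, 0, -0.0047, 0, 0, -0.9, 1],
    [0, 0, -0.0052, 0, 0, -1, 1],
  ],
)

```text
time_s: 41.12
position: [0.62, -0.3263, 0.0863]
tcp_rot: [[-0.361, 0.932, -0.002], [0.932, 0.361, -0.0], [0.0, -0.002, -1.0]]
force: [-1.9, -1.2, -3.7]
opening: 0.293
grasp_force: 30.0
```

>>> step_arm(
  steps=[
    [0, 0, 0, 0, 0, 0.12, 1],
    [0, 0, -0.0008, 0, 0, 0.25, 1],
    [0, 0, -0.0016, 0, 0, 0.38, 1],
    [0, 0, -0.0024, 0, 0, 0.51, 1],
    [0, 0, -0.0032, 0, 0, 0.64, 1],
    [0, 0, -0.004, 0, 0, 0.77, 1],
    [0, 0, -0.0047, 0, 0, 0.9, 1],
    [0, 0, -0.0052, 0, 0, 1, 1],
  ],
)

```text
time_s: 41.78
position: [0.6197, -0.3251, 0.0877]
tcp_rot: [[0.412, 0.911, -0.003], [0.911, -0.412, 0.002], [0.001, -0.003, -1.0]]
force: [-1.7, 0.5, -2.3]
opening: 0.296
grasp_force: 30.0
```

>>> step_arm(
  steps=[
    [0, 0, 0, 0, 0, -0.12, 1],
    [0, 0, -0.0008, 0, 0, -0.25, 1],
    [0, 0, -0.0016, 0, 0, -0.38, 1],
    [0, 0, -0.0024, 0, 0, -0.51, 1],
    [0, 0, -0.0032, 0, 0, -0.64, 1],
    [0, 0, -0.004, 0, 0, -0.77, 1],
    [0, 0, -0.0047, 0, 0, -0.9, 1],
    [0, 0, -0.0052, 0, 0, -1, 1],
  ],
)

```text
time_s: 42.45
position: [0.6201, -0.3264, 0.0899]
tcp_rot: [[-0.362, 0.932, -0.001], [0.932, 0.362, -0.001], [-0.0, -0.002, -1.0]]
force: [-1.5, -1.2, -1.1]
opening: 0.291
grasp_force: 30.0
```

>>> step_arm(
  steps=[
    [0, 0, 0, 0, 0, 0.12, 1],
    [0, 0, -0.0008, 0, 0, 0.25, 1],
    [0, 0, -0.0016, 0, 0, 0.38, 1],
    [0, 0, -0.0024, 0, 0, 0.51, 1],
    [0, 0, -0.0032, 0, 0, 0.64, 1],
    [0, 0, -0.004, 0, 0, 0.77, 1],
    [0, 0, -0.0047, 0, 0, 0.9, 1],
    [0, 0, -0.0052, 0, 0, 1, 1],
  ],
)

```text
time_s: 43.12
position: [0.6202, -0.3254, 0.0914]
tcp_rot: [[0.412, 0.911, -0.002], [0.911, -0.412, 0.001], [0.0, -0.002, -1.0]]
force: [-2.0, 0.1, 0.1]
opening: 0.294
grasp_force: 30.0
```

>>> step_arm(
  steps=[
    [0, 0, 0, 0, 0, -0.12, 1],
    [0, 0, -0.001, 0, 0, -0.25, 1],
    [0, 0, -0.002, 0, 0, -0.38, 1],
    [0, 0, -0.003, 0, 0, -0.51, 1],
    [0, 0, -0.005, 0, 0, -0.51, 1],
    [0, 0, -0.01, 0, 0, -0.51, 1],
    [0, 0, -0.02, 0, 0, -0.51, 1],
    [0, 0, -0.04, 0, 0, -0.51, 1],
  ],
)

```text
time_s: 43.78
position: [0.6207, -0.3258, 0.1032]
tcp_rot: [[0.021, 1.0, -0.001], [1.0, -0.021, 0.001], [0.001, -0.001, -1.0]]
force: [-0.4, 0.1, -1.4]
opening: 0.298
grasp_force: 30.0
```

>>> step_arm(
  steps=[
    [0, 0, -0.05, 0, 0, 0, 1],
    [0, 0, -0.12, 0, 0, 0, 1],
    [0, 0, -0.2, 0, 0, 0, 1],
    [0, 0, -0.25, 0, 0, 0, 1],
    [0, 0, -0.25, 0, 0, 0, 1],
    [0, 0, -0.25, 0, 0, 0, 1],
  ],
)

```text
time_s: 44.28
position: [0.6215, -0.3264, 0.1799]
tcp_rot: [[0.021, 1.0, 0.003], [1.0, -0.021, -0.002], [-0.002, 0.003, -1.0]]
force: [-0.5, -1.2, -1.0]
opening: 0.296
grasp_force: 30.0
```

```bash
python3 go.py .475 -.30 .072 89;python3 -c "
from h import *
cap('wrist','w6');cap('scene','s5')
a=cv2.imread('pics/w6.png')[:330];b=cv2.imread('pics/s5.png')[170:330,190:350]
cv2.imwrite('pics/c5.png',np.hstack([a[:, :480],cv2.resize(b,(320,330),interpolation=cv2.INTER_CUBIC)]))"
```

```text
shift [ 0.0785 -0.4909  0.3581] turn [ 0.0033  0.0022 -0.0039] q [-36.8  40.3  73.6   0.   66.  -35.6] pos [ 0.6215 -0.3264  0.1799] yaw 88.82 open 0.296 t 44.2833 F [-0.5 -1.2 -1. ]
```

View pics/c5.png

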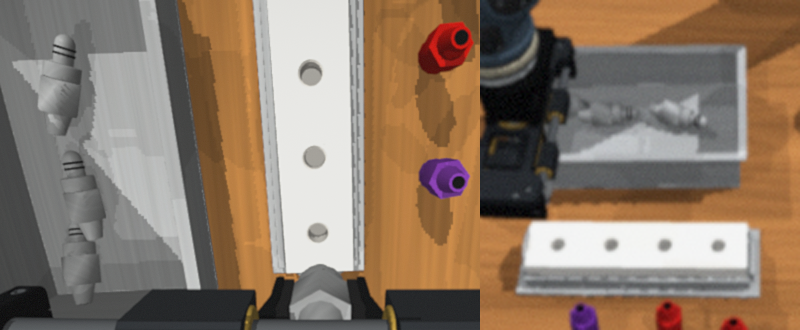

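All sockets are empty, three nozzles lie along the pan's robot side, and the right side is free. Next I place N4 there.

```bash
python3 go.py .475 -.27 .072 88.8
```

```text
shift [ 0.1744 -0.4867  0.352 ] turn [-0.0023 -0.0017  0.0008] q [-36.8  40.4  73.7   0.   66.  -35.6] pos [ 0.6201 -0.3254  0.1773] yaw 88.84 open 0.292 t 44.3833 F [ 0.4  0.6 -1.3]
```

>>> step_arm(
  steps=[
    [0.04, -0.12, 0, 0, 0, 0, 1],
    [0.08, -0.24, 0, 0, 0, 0, 1],
    [0.12, -0.36, 0, 0, 0, 0, 1],
    [0.16, -0.46, 0, 0, 0, 0, 1],
    [0.174, -0.487, 0.06, 0, 0, 0, 1],
    [0.174, -0.487, 0.18, 0, 0, 0, 1],
    [0.174, -0.487, 0.3, 0, 0, 0, 1],
    [0.174, -0.487, 0.35, 0, 0, 0, 1],
  ],
)

```text
time_s: 45.05
position: [0.473, -0.2688, 0.069]
tcp_rot: [[0.021, 1.0, -0.006], [1.0, -0.021, 0.005], [0.005, -0.006, -1.0]]
force: [-0.2, 0.2, -1.1]
opening: 0.301
grasp_force: 30.0
```

>>> step_arm(
  steps=[
    [0, 0, 0, 0, 0, 0, 1],
    [0, 0, 0, 0, 0, 0, 0],
    [0, 0, 0, 0, 0, 0, 0],
    [0, 0, 0, 0, 0, 0, 0],
    [0, 0, -0.1, 0, 0, 0, 0],
    [0, 0, -0.24, 0, 0, 0, -0.3],
    [0, 0, -0.38, 0, 0, 0, -0.3],
    [0, 0, -0.52, 0, 0, 0, -0.3],
  ],
)

```text
time_s: 45.72
position: [0.4758, -0.2708, 0.2315]
tcp_rot: [[0.02, 1.0, 0.001], [1.0, -0.02, -0.001], [-0.001, 0.001, -1.0]]
force: [0.9, -1.0, -0.2]
opening: 0.616
grasp_force: 0.0
```

>>> step_arm(
  steps=[
    [0, 0, -0.14, 0, 0, 0, -0.3],
    [0, 0, -0.28, 0, 0, 0, -0.3],
    [0, 0, -0.35, 0, 0, 0, -0.3],
  ],
)

```text
time_s: 45.97
position: [0.4773, -0.2719, 0.341]
tcp_rot: [[0.02, 1.0, 0.009], [1.0, -0.02, -0.008], [-0.008, 0.009, -1.0]]
force: [0.8, -0.7, 0.8]
opening: 0.645
grasp_force: 0.0
```

```bash
python3 go.py .56 .13 .33 90; python3 -c "
from h import *
cap('scene','s6');cap('wrist','w7')
b=cv2.imread('pics/s6.png')[170:330,190:350];a=cv2.imread('pics/w7.png')[:330,:480]
cv2.imwrite('pics/c6.png',np.hstack([a,cv2.resize(b,(320,330),interpolation=cv2.INTER_CUBIC)]))"
```

```text
shift [1.3452 0.249  0.0283] turn [ 0.0119  0.0101 -0.0251] q [-41.3  18.4  86.5   0.   74.4 -40.2] pos [ 0.4773 -0.2719  0.341 ] yaw 88.87 open 0.645 t 45.9667 F [ 0.8 -0.7  0.8]
```

View pics/c6.png

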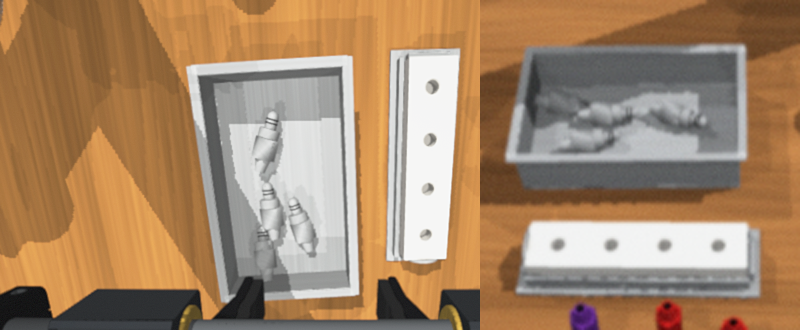

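All four nozzles lie in the pan, and the block is seated with four empty sockets. Next, over to the filler.

>>> step_arm(
  steps=[
    [0.13, 0.03, 0, 0, 0, 0, -0.3],
    [0.26, 0.06, 0, 0, 0, 0, -0.3],
    [0.39, 0.09, 0, 0, 0, 0, -0.3],
    [0.52, 0.12, 0, 0, 0, 0, -0.3],
    [0.65, 0.15, 0, 0, 0, 0, -0.3],
    [0.78, 0.18, 0, 0, 0, 0, -0.3],
    [0.91, 0.21, 0, 0, 0, -0.02, -0.3],
    [1, 0.25, -0.05, 0, 0, -0.025, -0.3],
  ],
)

```text
time_s: 46.73
position: [0.5537, 0.0314, 0.3456]
tcp_rot: [[-0.002, 1.0, -0.008], [1.0, 0.002, 0.002], [0.002, -0.008, -1.0]]
force: [0.0, -0.1, -0.3]
opening: 0.654
grasp_force: 0.0
```

>>> step_arm(
  steps=[
    [0.1, 0, -0.02, 0, 0, 0, -0.3],
    [0.2, 0, -0.04, 0, 0, 0, -0.3],
    [0.3, 0, -0.05, 0, 0, 0, -0.3],
    [0.33, 0.02, -0.05, 0, 0, 0, -0.3],
    [0.33, 0.02, -0.05, 0, 0, 0, -0.3],
    [0.33, 0.02, -0.05, 0, 0, 0, -0.3],
  ],
)

```text
time_s: 47.23
position: [0.5624, 0.1263, 0.3629]
tcp_rot: [[-0.001, 1.0, -0.001], [1.0, 0.001, -0.001], [-0.001, -0.001, -1.0]]
force: [0.2, -0.2, 0.2]
opening: 0.656
grasp_force: 0.0
```

```bash
python3 go.py .56 .13 .36 90
python3 - <<'E'
from h import *
import pickle
c=cap('wrist','w8');pickle.dump(c,open('w8.pkl','wb'))
print(proj(c,(.6134,.2374,.171)),proj(c,(.5174,.1722,.154)))
E
```

```text
shift [ 0.0123 -0.0081  0.0096] turn [-0.0011  0.0014  0.001 ] q [ 1.6 20.  80.4 -0.1 79.6  1.6] pos [0.5624 0.1263 0.3629] yaw 90.05 open 0.656 t 47.2333 F [ 0.2 -0.2  0.2]
[378.46461716  96.40656755] [273.23793634 170.25301182]
```

View pics/w8.png

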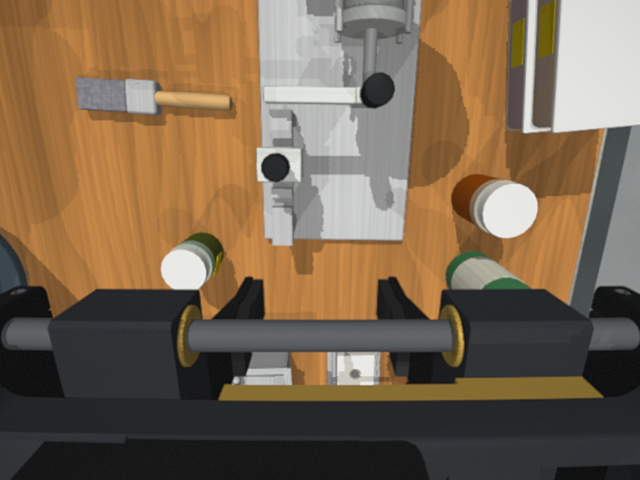

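The grip is at (377,90), the knob at (275,167), and the base's front edge runs from (264,238) to (402,240). I'll measure the black circles and the base direction.

Run:
```python
from h import *
import pickle
c=pickle.load(open('w8.pkl','rb'));im=c['image'].astype(int)
m=((im.max(2)<50)).astype(np.uint8);m=cv2.morphologyEx(m,cv2.MORPH_OPEN,np.ones((5,5),np.uint8))
n,l,st,ce=cv2.connectedComponentsWithStats(m[:230])
for i in range(1,n):
    cs,_=cv2.findContours((l==i).astype(np.uint8),cv2.RETR_EXTERNAL,cv2.CHAIN_APPROX_NONE)
    print(st[i].tolist(),ce[i].round(1),cv2.fitEllipse(cs[0]) if len(cs[0])>5 else '')
# base edges: wood is saturated, steel grey
sat=(im.max(2)-im.min(2))
g=(sat<40).astype(np.uint8)
for v in (30,60,120,200,225):
    r=np.where(g[v,240:440])[0]+240;print(v,r[0],r[-1],onz(c,r[0],v,.01).round(4),onz(c,r[-1],v,.01).round(4))
for u in (300,320,340,360,380,395):
    r=np.where(g[150:260,u])[0]+150;print(u,r[-1],onz(c,u,r[-1],.01).round(4))
```

```text
[361, 74, 33, 33, 738] [377.6  91.8] ((377.5152282714844, 91.49370574951172), (25.760644912719727, 36.752262115478516), 50.11027908325195)
[262, 155, 27, 26, 557] [275.  167.2] ((275.0129089355469, 167.1744842529297), (25.376537322998047, 26.166173934936523), 65.28845977783203)
30 259 418 [0.4861 0.3318 0.01  ] [0.6838 0.3323 0.01  ]
60 259 417 [0.4847 0.2974 0.01  ] [0.6849 0.2979 0.01  ]
120 261 412 [0.4843 0.2248 0.01  ] [0.6835 0.2252 0.01  ]
200 263 405 [0.4824 0.1182 0.01  ] [0.6812 0.1186 0.01  ]
225 264 403 [0.4823 0.0822 0.01  ] [0.6808 0.0826 0.01  ]
300 238 [0.5334 0.063  0.01  ]
320 239 [0.5623 0.0615 0.01  ]
340 239 [0.5911 0.0616 0.01  ]
360 239 [0.62   0.0616 0.01  ]
380 240 [0.649  0.0602 0.01  ]
395 240 [0.6707 0.0602 0.01  ]
```

```bash
python3 - <<'E'
from h import *
import pickle
c=pickle.load(open('w8.pkl','rb'))
print('cam',c['world_from_camera'][:3,3])
# outline of a cylinder model projected: bbox compare
def bbox(x,y,z0,z1,r=.014):
    a=np.linspace(0,2*np.pi,60)
    p=np.array([proj(c,(x+r*np.cos(t),y+r*np.sin(t),z)) for z in(z0,z1) for t in a]);return p.min(0).round(1),p.max(0).round(1)
k=onz(c,275,167.2,.150);g=onz(c,379,89,.171);print(k,g)
print('knob box meas 262-288,155-180',bbox(k[0],k[1],.132,.154));print('grip box meas 361-393,74-106',bbox(g[0],g[1],.129,.171))
d=np.array([np.sin(np.radians(.9)),np.cos(np.radians(.9))]);e=np.array([d[1],-d[0]])
print('rel x,y',(g-k)[:2]@e,(g-k)[:2]@d)
E
python3 go.py .5155 .175 .20 0; python3 go.py .5155 .175 .20 90
```

```text
cam [0.56347495 0.20317035 0.49945159]
[0.51868701 0.17477813 0.15      ] [0.61360225 0.24343167 0.171     ]
knob box meas 262-288,155-180 (array([260. , 151.7]), array([290.9, 182.1]))
grip box meas 361-393,74-106 (array([358. ,  71.5]), array([395.1, 109.6]))
rel x,y 0.09382516861561431 0.07013593466134825
shift [ 0.1652 -0.1559  0.5427] turn [-1.0000e-04  2.3000e-03  1.9992e+00] q [ 1.5 20.  80.4 -0.1 79.6  1.6] pos [0.5624 0.1256 0.3628] yaw 89.97 open 0.651 t 47.2833 F [-0.3  0.3  0.3]
shift [ 0.1652 -0.1559  0.5427] turn [-0.0015  0.0014 -0.0008] q [ 1.5 20.  80.4 -0.1 79.6  1.6] pos [0.5624 0.1256 0.3628] yaw 89.97 open 0.651 t 47.2833 F [-0.3  0.3  0.3]
```

>>> step_arm(
  steps=[
    [0.05, -0.05, 0.12, 0, 0, 0, -0.3],
    [0.1, -0.1, 0.24, 0, 0, 0.02, -0.3],
    [0.15, -0.14, 0.36, 0, 0, 0.02, -0.3],
    [0.164, -0.146, 0.48, 0, 0, 0.02, -0.3],
    [0.164, -0.146, 0.54, 0, 0, 0.02, -0.3],
    [0.164, -0.146, 0.54, 0, 0, 0.02, -0.3],
    [0.164, -0.146, 0.54, 0, 0, 0.02, -0.3],
  ],
)

```text
time_s: 47.87
position: [0.5188, 0.1743, 0.2007]
tcp_rot: [[0.018, 1.0, -0.002], [1.0, -0.018, -0.001], [-0.001, -0.002, -1.0]]
force: [-0.2, 0.0, 0.6]
opening: 0.648
grasp_force: 0.0
```

```bash
python3 go.py .5187 .1748 .151 89.1
```

```text
shift [ 0.0018 -0.      0.1656] turn [-0.0031  0.0009 -0.0027] q [ 6.9 27.9 96.  -0.  56.3  7.9] pos [0.5188 0.1743 0.2007] yaw 88.98 open 0.648 t 47.8667 F [-0.2  0.   0.6]
```

>>> step_arm(
  steps=[
    [0.001, 0, 0.08, 0, 0, 0, -0.3],
    [0.001, 0, 0.16, 0, 0, 0, -0.3],
    [0.001, 0, 0.163, 0, 0, 0, -0.2],
    [0.001, 0, 0.163, 0, 0, 0, 0],
    [0.001, 0, 0.163, 0, 0, 0, 1],
    [0.001, 0, 0.163, 0, 0, 0, 1],
    [0.001, 0, 0.163, 0, 0, 0, 1],
    [0.001, 0, 0.163, 0, 0, 0, 1],
  ],
)

```text
time_s: 48.53
position: [0.5179, 0.1761, 0.1536]
tcp_rot: [[0.016, 1.0, -0.002], [1.0, -0.016, 0.0], [-0.0, -0.002, -1.0]]
force: [-1.6, 0.4, 9.4]
opening: 0.316
grasp_force: 30.1
```

>>> step_arm(
  steps=[
    [0, 0, 0, 0, 0, 0, 1],
    [0, 0, 0, 0, 0, 0, 1],
  ],
)

```text
time_s: 48.7
position: [0.518, 0.1761, 0.1537]
tcp_rot: [[0.016, 1.0, -0.002], [1.0, -0.016, -0.0], [-0.0, -0.002, -1.0]]
force: [-3.1, -1.7, 6.0]
opening: 0.312
grasp_force: 30.0
```

>>> step_arm(
  steps=[
    [0, 0, -0.01, 0, 0, 0, 1],
    [0, 0, -0.02, 0, 0, 0, 1],
    [0, 0, -0.03, 0, 0, 0, 1],
    [0, 0, -0.042, 0, 0, 0, 1],
    [0, 0, -0.042, 0, 0, 0, 1],
    [0, 0, -0.042, 0, 0, 0, 1],
  ],
)

```text
time_s: 49.2
position: [0.518, 0.176, 0.1644]
tcp_rot: [[0.016, 1.0, -0.003], [1.0, -0.016, -0.0], [-0.0, -0.003, -1.0]]
force: [-2.0, -0.1, -9.3]
opening: 0.315
grasp_force: 30.0
```

>>> step_arm(
  steps=[
    [0, 0, -0.003, 0, 0, 0, 1],
    [-0.01, 0, -0.003, 0, 0, 0, 1],
    [-0.022, 0, -0.003, 0, 0, 0, 1],
    [-0.034, 0, -0.003, 0, 0, 0, 1],
    [-0.046, 0, -0.003, 0, 0, 0, 1],
    [-0.058, 0, -0.003, 0, 0, 0, 1],
    [-0.068, 0, -0.003, 0, 0, 0, 1],
    [-0.0733, 0, -0.003, 0, 0, 0, 1],
  ],
)

```text
time_s: 49.87
position: [0.5178, 0.1534, 0.1657]
tcp_rot: [[0.017, 1.0, -0.002], [1.0, -0.017, -0.0], [-0.0, -0.002, -1.0]]
force: [-5.0, 0.4, -9.6]
opening: 0.311
grasp_force: 30.0
```

>>> step_arm(
  steps=[
    [0, 0, 0, 0, 0, 0, 1],
    [0, 0, 0, 0, 0, 0, 1],
    [0, 0, 0, 0, 0, 0, 1],
  ],
)

```text
time_s: 50.12
position: [0.5178, 0.1536, 0.1657]
tcp_rot: [[0.016, 1.0, -0.002], [1.0, -0.016, -0.001], [-0.001, -0.002, -1.0]]
force: [-5.9, 0.5, -8.9]
opening: 0.316
grasp_force: 30.0
```

>>> step_arm(
  steps=[
    [0, 0, 0.01, 0, 0, 0, 1],
    [0, 0, 0.02, 0, 0, 0, 1],
    [0, 0, 0.03, 0, 0, 0, 1],
    [0, 0, 0.04, 0, 0, 0, 1],
    [0, 0, 0.043, 0, 0, 0, 1],
    [0, 0, 0.043, 0, 0, 0, 1],
    [0, 0, 0.043, 0, 0, 0, 1],
  ],
)

```text
time_s: 50.7
position: [0.5178, 0.1538, 0.1538]
tcp_rot: [[0.016, 1.0, -0.002], [1.0, -0.016, -0.001], [-0.001, -0.002, -1.0]]
force: [-6.0, -0.9, -2.3]
opening: 0.315
grasp_force: 30.0
```

>>> step_arm(
  steps=[
    [0, 0, 0, 0, 0, 0, 0],
    [0, 0, 0, 0, 0, 0, 0],
    [0, 0, 0, 0, 0, 0, -0.3],
    [0, 0, 0, 0, 0, 0, -0.3],
    [0, 0, -0.1, 0, 0, 0, -0.3],
    [0, 0, -0.2, 0, 0, 0, -0.3],
    [0, 0, -0.3, 0, 0, 0, -0.3],
    [0, 0, -0.3, 0, 0, 0, -0.3],
  ],
)

```text
time_s: 51.37
position: [0.5248, 0.1546, 0.2504]
tcp_rot: [[0.016, 1.0, 0.019], [1.0, -0.016, 0.002], [0.002, 0.019, -1.0]]
force: [1.2, -0.2, -0.1]
opening: 0.646
grasp_force: 0.0
```

```bash
python3 - <<'E'
from h import *
c=cap('wrist','w9');W=c['world_from_camera'];print('cam',W[:3,3])
im=c['image'].astype(int);m=((im.max(2)<50)).astype(np.uint8);m=cv2.morphologyEx(m,cv2.MORPH_OPEN,np.ones((5,5),np.uint8))
n,l,st,ce=cv2.connectedComponentsWithStats(m[:280])
for i in range(1,n): print(st[i].tolist(),ce[i].round(1),onz(c,*ce[i],.15).round(4),onz(c,*ce[i],.139).round(4))
def bbox(x,y,z0,z1,r=.014):
    a=np.linspace(0,2*np.pi,60)
    p=np.array([proj(c,(x+r*np.cos(t),y+r*np.sin(t),z)) for z in(z0,z1) for t in a]);return p.min(0).round(1),p.max(0).round(1)
print('seated at +22',bbox(.5183,.1528,.132,.154),'up .012',bbox(.5183,.1528,.144,.166),'grip',bbox(.6136,.2434,.129,.171))
E
python3 go.py .6136 .2434 .26 89.1
```

```text
cam [0.52447913 0.23106907 0.38718938]
[426, 96, 35, 41, 827] [439.5 118.7] [0.6056 0.2421 0.15  ] [0.6094 0.2426 0.139 ]
[476, 97, 10, 22, 160] [480.6 107.8] [0.6318 0.2486 0.15  ] [0.6368 0.2494 0.139 ]
[294, 232, 27, 11, 198] [307.4 237.2] [0.5186 0.1646 0.15  ] [0.5183 0.1615 0.139 ]
[246, 278, 7, 2, 12] [249.  278.6] [0.4757 0.1345 0.15  ] [0.4735 0.13   0.139 ]
[389, 278, 7, 2, 13] [391.8 278.5] [0.579  0.1322 0.15  ] [0.5816 0.1276 0.139 ]
seated at +22 (array([287.1, 227.8]), array([327.4, 273.8])) up .012 (array([285.8, 232. ]), array([328. , 280.4])) grip (array([420.9,  88.9]), array([488.9, 139.1]))
shift [ 0.3017  0.2968 -0.0358] turn [ 0.0181 -0.0016 -0.0004] q [ 4.7 23.8 94.1 -0.  61.3  5.6] pos [0.5233 0.1543 0.2479] yaw 89.08 open 0.648 t 51.4167 F [-1.   0.1 -0.8]
```

```bash
python3 go.py .5624 .1263 .363 89.1
```

```text
shift [-0.0909  0.1373 -0.3819] turn [ 0.0181 -0.0016 -0.0004] q [ 4.7 23.8 94.1 -0.  61.3  5.6] pos [0.5233 0.1543 0.2479] yaw 89.08 open 0.648 t 51.4167 F [-1.   0.1 -0.8]
```

>>> step_arm(
  steps=[
    [-0.03, 0.04, -0.12, 0, 0, 0, -0.3],
    [-0.06, 0.08, -0.24, 0, 0, 0, -0.3],
    [-0.09, 0.12, -0.36, 0, 0, 0, -0.3],
    [-0.09, 0.137, -0.38, 0, 0, 0, -0.3],
    [-0.09, 0.137, -0.38, 0, 0, 0, -0.3],
    [-0.09, 0.137, -0.38, 0, 0, 0, -0.3],
  ],
)

```text
time_s: 51.92
position: [0.5593, 0.1263, 0.3563]
tcp_rot: [[0.016, 1.0, -0.0], [1.0, -0.016, 0.0], [0.0, -0.0, -1.0]]
force: [-0.3, -0.4, -0.9]
opening: 0.648
grasp_force: 0.0
```

```bash
cat > chk.py <<'E'
from h import *
c=cap('wrist','w10');print('cam',c['world_from_camera'][:3,3])
im=c['image'].astype(int);m=((im.max(2)<50)).astype(np.uint8);m=cv2.morphologyEx(m,cv2.MORPH_OPEN,np.ones((5,5),np.uint8))
n,l,st,ce=cv2.connectedComponentsWithStats(m[:260])
def bbox(x,y,z0,z1,r=.014):
    a=np.linspace(0,2*np.pi,60)
    p=np.array([proj(c,(x+r*np.cos(t),y+r*np.sin(t),z)) for z in(z0,z1) for t in a]);return p.min(0).round(1),p.max(0).round(1)
for i in range(1,n):
  if st[i][4]>100: print(st[i].tolist(),ce[i].round(1))
print('knob found',bbox(.5187,.1748,.132,.154),'seated +22',bbox(.5183,.1528,.132,.154),'up .012',bbox(.5183,.1528,.144,.166))
print('grip',bbox(.6136,.2434,.129,.171))
E
python3 chk.py;python3 go.py .6136 .2434 .26 89.1
```

```text
cam [0.56156059 0.20299607 0.49294268]
[363, 71, 33, 35, 800] [379.6  89.6]
[265, 179, 26, 26, 554] [277.5 191.5]
knob found (array([261.2, 153. ]), array([292.5, 183.9])) seated +22 (array([262.1, 175.3]), array([292.9, 206.6])) up .012 (array([260.1, 176.5]), array([292., 209.]))
grip (array([359.7,  69.3]), array([397.9, 108.5]))
shift [0.3927 0.1793 0.3166] turn [-0.0042  0.0001 -0.0003] q [ 1.6 20.1 81.6  0.  78.5  2.5] pos [0.5583 0.1265 0.3552] yaw 89.09 open 0.649 t 51.9667 F [-0.2  0.2 -0.9]
```

The knob now sits 22 mm farther out and seated: box centre (277.7,191.5) against (277.5,191) expected. Next, the piston grip.

>>> step_arm(
  steps=[
    [0.12, 0.06, 0.08, 0, 0, 0, -0.3],
    [0.24, 0.12, 0.16, 0, 0, 0, -0.3],
    [0.36, 0.17, 0.24, 0, 0, 0, -0.3],
    [0.391, 0.181, 0.33, 0, 0, 0, -0.3],
    [0.391, 0.181, 0.43, 0, 0, 0, -0.3],
    [0.391, 0.181, 0.48, 0, 0, 0, -0.3],
    [0.391, 0.181, 0.48, 0, 0, 0, -0.3],
    [0.391, 0.181, 0.48, 0, 0, 0, -0.3],
  ],
)

```text
time_s: 52.63
position: [0.6134, 0.2429, 0.2102]
tcp_rot: [[0.015, 1.0, -0.006], [1.0, -0.015, -0.001], [-0.001, -0.006, -1.0]]
force: [1.6, -0.5, 0.1]
opening: 0.653
grasp_force: 0.0
```

```bash
python3 go.py .6136 .2434 .159 89.1
```

```text
shift [0.002  0.0015 0.1705] turn [-0.0077  0.0017  0.0005] q [11.9 35.4 78.6  0.  66.4 12.8] pos [0.6134 0.2429 0.2102] yaw 89.12 open 0.653 t 52.6333 F [ 1.6 -0.5  0.1]
```

>>> step_arm(
  steps=[
    [0.001, 0, 0.08, 0, 0, 0, -0.3],
    [0.001, 0, 0.16, 0, 0, 0, -0.3],
    [0.001, 0, 0.168, 0, 0, 0, -0.2],
    [0.001, 0, 0.168, 0, 0, 0, 0],
    [0.001, 0, 0.168, 0, 0, 0, 1],
    [0.001, 0, 0.168, 0, 0, 0, 1],
    [0.001, 0, 0.168, 0, 0, 0, 1],
    [0.001, 0, 0.168, 0, 0, 0, 1],
  ],
)

```text
time_s: 53.3
position: [0.6138, 0.2433, 0.1642]
tcp_rot: [[0.016, 1.0, -0.004], [1.0, -0.016, 0.0], [0.0, -0.004, -1.0]]
force: [-1.7, -0.5, 8.9]
opening: 0.314
grasp_force: 30.1
```

>>> step_arm(
  steps=[
    [0, 0, 0, 0, 0, 0, 1],
    [0, 0, 0, 0, 0, 0, 1],
  ],
)

```text
time_s: 53.47
position: [0.6139, 0.2433, 0.1642]
tcp_rot: [[0.016, 1.0, -0.003], [1.0, -0.016, 0.0], [-0.0, -0.003, -1.0]]
force: [-4.7, 0.2, 5.6]
opening: 0.312
grasp_force: 30.0
```

>>> step_arm(
  steps=[
    [-0.02, 0, 0, 0, 0, 0, 1],
    [-0.045, 0, 0, 0, 0, 0, 1],
    [-0.07, 0, 0, 0, 0, 0, 1],
    [-0.1, 0, 0, 0, 0, 0, 1],
    [-0.13, 0, 0, 0, 0, 0, 1],
    [-0.16, 0, 0, 0, 0, 0, 1],
    [-0.185, 0, 0, 0, 0, 0, 1],
    [-0.2, 0, 0, 0, 0, 0, 1],
  ],
)

```text
time_s: 54.13
position: [0.613, 0.1861, 0.1642]
tcp_rot: [[0.017, 1.0, -0.002], [1.0, -0.017, 0.006], [0.006, -0.002, -1.0]]
force: [-5.7, 8.7, 4.8]
opening: 0.313
grasp_force: 30.0
```

>>> step_arm(
  steps=[
    [-0.005, 0, 0, 0, 0, 0, 1],
    [-0.01, 0, 0, 0, 0, 0, 1],
    [-0.014, 0, 0, 0, 0, 0, 1],
    [-0.018, 0, 0, 0, 0, 0, 1],
  ],
)

```text
time_s: 54.47
position: [0.613, 0.1814, 0.1642]
tcp_rot: [[0.017, 1.0, -0.002], [1.0, -0.017, 0.007], [0.007, -0.002, -1.0]]
force: [-3.9, 9.0, 4.1]
opening: 0.312
grasp_force: 30.0
```

>>> step_arm(
  steps=[
    [-0.005, 0, 0, 0, 0, 0, 1],
    [-0.01, 0, 0, 0, 0, 0, 1],
    [-0.014, 0, 0, 0, 0, 0, 1],
    [-0.017, 0, 0, 0, 0, 0, 1],
    [-0.017, 0, 0, 0, 0, 0, 1],
  ],
)

```text
time_s: 54.88
position: [0.6128, 0.1763, 0.1642]
tcp_rot: [[0.017, 1.0, -0.002], [1.0, -0.017, 0.006], [0.006, -0.002, -1.0]]
force: [-3.9, 8.4, 5.9]
opening: 0.317
grasp_force: 30.0
```

>>> step_arm(
  steps=[
    [-0.003, 0, 0, 0, 0, 0, 1],
    [-0.006, 0, 0, 0, 0, 0, 1],
    [-0.009, 0, 0, 0, 0, 0, 1],
    [-0.009, 0, 0, 0, 0, 0, 1],
  ],
)

```text
time_s: 55.22
position: [0.6128, 0.174, 0.1642]
tcp_rot: [[0.017, 1.0, -0.002], [1.0, -0.017, 0.007], [0.007, -0.002, -1.0]]
force: [-4.0, 11.0, 5.1]
opening: 0.311
grasp_force: 30.0
```

>>> step_arm(
  steps=[
    [-0.004, 0, 0, 0, 0, 0, 1],
    [-0.008, 0, 0, 0, 0, 0, 1],
    [-0.01, 0, 0, 0, 0, 0, 1],
    [-0.01, 0, 0, 0, 0, 0, 1],
  ],
)

```text
time_s: 55.55
position: [0.6129, 0.1733, 0.1642]
tcp_rot: [[0.018, 1.0, -0.001], [1.0, -0.018, 0.012], [0.012, -0.001, -1.0]]
force: [-4.6, 15.8, 4.6]
opening: 0.314
grasp_force: 30.0
```

The piston meets the stop at about 67 mm: the force rises and motion ends. Release it and let the spring take it home.

>>> step_arm(
  steps=[
    [0, 0, 0, 0, 0, 0, -0.3],
    [0, 0, 0, 0, 0, 0, -0.3],
    [0, 0, 0, 0, 0, 0, -0.3],
    [0, 0, 0, 0, 0, 0, -0.3],
    [0, 0, 0, 0, 0, 0, -0.3],
    [0, 0, 0, 0, 0, 0, -0.3],
    [0, 0, 0, 0, 0, 0, -0.3],
    [0, 0, 0, 0, 0, 0, -0.3],
  ],
)

```text
time_s: 56.22
position: [0.6144, 0.1666, 0.1626]
tcp_rot: [[0.017, 1.0, -0.0], [1.0, -0.017, -0.0], [-0.0, -0.0, -1.0]]
force: [0.4, -0.0, 0.2]
opening: 0.647
grasp_force: 0.0
```

>>> step_arm(
  steps=[
    [0, 0, -0.1, 0, 0, 0, -0.3],
    [0, 0, -0.2, 0, 0, 0, -0.3],
    [-0.05, -0.06, -0.32, 0, 0, 0, -0.3],
    [-0.1, -0.12, -0.44, 0, 0, 0, -0.3],
    [-0.155, -0.178, -0.56, 0, 0, 0, -0.3],
    [-0.155, -0.178, -0.65, 0, 0, 0, -0.3],
    [-0.155, -0.178, -0.65, 0, 0, 0, -0.3],
    [-0.155, -0.178, -0.65, 0, 0, 0, -0.3],
  ],
)

```text
time_s: 56.88
position: [0.561, 0.121, 0.3603]
tcp_rot: [[0.017, 1.0, 0.006], [1.0, -0.017, 0.0], [0.0, 0.006, -1.0]]
force: [-0.0, 0.2, -0.2]
opening: 0.651
grasp_force: 0.0
```

```bash
python3 chk.py; python3 -c "
from h import *
cap('scene','s9')
a=cv2.imread('pics/w10.png')[:280,190:450];b=cv2.imread('pics/s9.png')[150:350]
cv2.imwrite('pics/c9.png',np.vstack([cv2.resize(b,(640,200)),np.pad(cv2.resize(a,(372,400)),((0,0),(0,268),(0,0)))]))"
```

```text
cam [0.56244991 0.19767444 0.49701228]
[359, 66, 33, 35, 795] [375.6  84.4]
[262, 175, 26, 27, 553] [274.6 187.6]
knob found (array([258.3, 147.5]), array([289.5, 178. ])) seated +22 (array([259.3, 169.7]), array([290. , 200.6])) up .012 (array([257.3, 170.8]), array([289. , 202.8]))
grip (array([356. ,  63.6]), array([393.6, 103.2]))
```

View pics/c9.png

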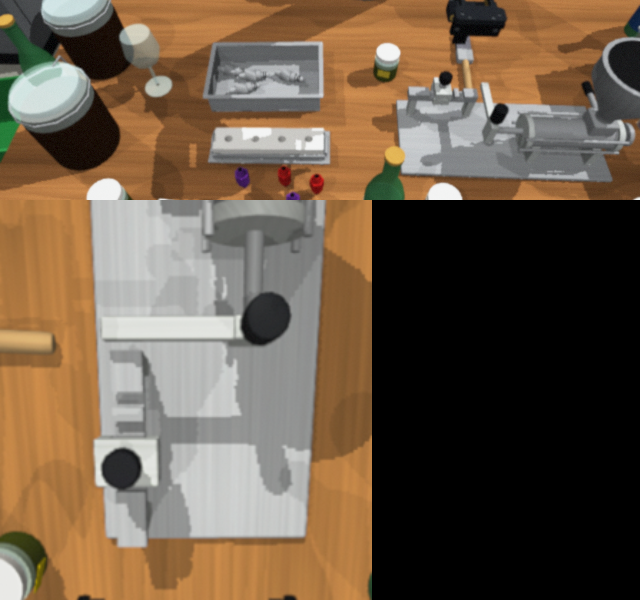

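The grip is home, but the knob reads about 3 px farther out than expected. I'll re-measure with the arm settled, and check knob height against the scene camera.

```bash
python3 chk.py
python3 - <<'E'
from h import *
import pickle
s0=pickle.load(open('scene.pkl','rb'))
s1=cap('scene')
def blob(c):
    im=c['image'][190:260,425:475].astype(int);m=(im.max(2)<60).astype(np.uint8)
    n,l,st,ce=cv2.connectedComponentsWithStats(m)
    return [(st[i].tolist(),(ce[i]+[425,190]).round(2)) for i in range(1,n) if st[i][4]>40]
print(blob(s0),blob(s1))
b=np.array([.5187,.1748,.143]);d=np.array([-.0157,-1,0])
for t in (0,.022,.025,.028): print(t,proj(s1,b+d*t).round(2),'up10',proj(s1,b+d*t+[0,0,.01]).round(2))
E
```

```text
cam [0.56206178 0.19794019 0.49350285]
[363, 65, 33, 36, 822] [379.5  84. ]
[265, 175, 26, 27, 557] [277.3 188.1]
knob found (array([260.9, 147.7]), array([292.3, 178.5])) seated +22 (array([261.8, 170.1]), array([292.7, 201.3])) up .012 (array([259.7, 171.2]), array([291.8, 203.6]))
grip (array([359.6,  62.9]), array([397.9, 103. ]))
[([26, 31, 13, 15, 146], array([456.64, 228.22]))] [([27, 0, 14, 5, 55], array([458.27, 191.58])), ([15, 32, 12, 14, 127], array([445.13, 228.01]))]
0 [456.27 228.59] up10 [457.38 225.67]
0.022 [446.1  228.24] up10 [447.12 225.32]
0.025 [444.71 228.2 ] up10 [445.72 225.27]
0.028 [443.32 228.15] up10 [444.33 225.22]
```

The knob is fully down (the scene height is unchanged). My overpull pushed the carriage about 3 mm to the far edge of its notch play. I'll nudge it back to the notch middle without lifting the pin.

```bash
python3 go.py .518 .151 .20 89.1
```

```text
shift [ 0.0964 -0.1377  0.5196] turn [-0.0049  0.0001 -0.0001] q [ 1.1 20.1 81.5  0.  78.7  2. ] pos [0.5595 0.1214 0.3557] yaw 89.1 open 0.652 t 57.0833 F [-0.2  0.6 -0.5]
```

>>> step_arm(
  steps=[
    [0.03, -0.04, 0.12, 0, 0, 0, -0.3],
    [0.06, -0.08, 0.24, 0, 0, 0, -0.3],
    [0.09, -0.12, 0.36, 0, 0, 0, -0.3],
    [0.096, -0.138, 0.48, 0, 0, 0, -0.3],
    [0.096, -0.138, 0.52, 0, 0, 0, -0.3],
    [0.096, -0.138, 0.52, 0, 0, 0, -0.3],
    [0.096, -0.138, 0.52, 0, 0, 0, -0.3],
  ],
)

```text
time_s: 57.67
position: [0.5187, 0.1509, 0.2001]
tcp_rot: [[0.016, 1.0, -0.004], [1.0, -0.016, -0.0], [-0.0, -0.004, -1.0]]
force: [1.2, 0.2, 0.4]
opening: 0.65
grasp_force: 0.0
```

```bash
python3 go.py .518 .151 .153 89.1
```

```text
shift [ 0.0004 -0.0017  0.1569] turn [-0.0045  0.0004  0.    ] q [ 4.4 27.4 97.   0.  55.8  5.3] pos [0.5187 0.1509 0.2001] yaw 89.1 open 0.65 t 57.6667 F [1.2 0.2 0.4]
```

>>> step_arm(
  steps=[
    [0, 0, 0.08, 0, 0, 0, -0.3],
    [0, 0, 0.15, 0, 0, 0, -0.3],
    [0, 0, 0.155, 0, 0, 0, -0.2],
    [0, 0, 0.155, 0, 0, 0, 0],
    [0, 0, 0.155, 0, 0, 0, 1],
    [0, 0, 0.155, 0, 0, 0, 1],
    [0, 0, 0.155, 0, 0, 0, 1],
    [0, 0, 0.155, 0, 0, 0, 1],
  ],
)

```text
time_s: 58.33
position: [0.5176, 0.1508, 0.1561]
tcp_rot: [[0.016, 1.0, -0.003], [1.0, -0.016, 0.0], [-0.0, -0.003, -1.0]]
force: [-3.1, 0.9, 9.6]
opening: 0.314
grasp_force: 30.1
```

>>> step_arm(
  steps=[
    [0, 0, 0, 0, 0, 0, 1],
    [0.003, 0, 0, 0, 0, 0, 1],
    [0.006, 0, 0, 0, 0, 0, 1],
    [0.009, 0, 0, 0, 0, 0, 1],
    [0.009, 0, 0, 0, 0, 0, 1],
    [0.009, 0, 0, 0, 0, 0, 1],
  ],
)

```text
time_s: 58.83
position: [0.5177, 0.1535, 0.1562]
tcp_rot: [[0.016, 1.0, -0.003], [1.0, -0.016, -0.0], [-0.0, -0.003, -1.0]]
force: [-4.2, 0.3, 6.7]
opening: 0.318
grasp_force: 30.0
```

>>> step_arm(
  steps=[
    [0, 0, 0, 0, 0, 0, 0],
    [0, 0, 0, 0, 0, 0, 0],
    [0, 0, 0, 0, 0, 0, -0.3],
    [0, 0, 0, 0, 0, 0, -0.3],
    [0, 0, -0.1, 0, 0, 0, -0.3],
    [0, 0, -0.2, 0, 0, 0, -0.3],
    [0, 0, -0.3, 0, 0, 0, -0.3],
    [0, 0, -0.4, 0, 0, 0, -0.3],
  ],
)

```text
time_s: 59.5
position: [0.5193, 0.1534, 0.2763]
tcp_rot: [[0.016, 1.0, -0.0], [1.0, -0.016, -0.0], [-0.0, -0.0, -1.0]]
force: [1.5, -0.1, 0.3]
opening: 0.641
grasp_force: 0.0
```

>>> step_arm(
  steps=[
    [-0.05, 0.05, -0.1, 0, 0, 0, -0.3],
    [-0.1, 0.1, -0.2, 0, 0, 0, -0.3],
    [-0.1, 0.14, -0.28, 0, 0, 0, -0.3],
    [-0.1, 0.14, -0.28, 0, 0, 0, -0.3],
    [-0.1, 0.14, -0.28, 0, 0, 0, -0.3],
    [-0.1, 0.14, -0.28, 0, 0, 0, -0.3],
  ],
)

```text
time_s: 60.0
position: [0.5598, 0.1228, 0.358]
tcp_rot: [[0.016, 1.0, -0.003], [1.0, -0.016, 0.0], [-0.0, -0.003, -1.0]]
force: [-0.8, -0.3, 0.4]
opening: 0.649
grasp_force: 0.0
```

```bash
python3 chk.py
python3 - <<'E'
from h import *
s1=cap('scene')
im=s1['image'][190:260,425:475].astype(int);m=(im.max(2)<60).astype(np.uint8)
n,l,st,ce=cv2.connectedComponentsWithStats(m)
print([(st[i].tolist(),(ce[i]+[425,190]).round(2)) for i in range(1,n) if st[i][4]>100],'expect 22mm: u~446.5 v~227.9')
E
```

```text
cam [0.56230921 0.19950826 0.49466998]
[363, 68, 33, 35, 810] [379.4  86.1]
[265, 174, 26, 27, 558] [277.5 186.9]
knob found (array([261.3, 149.3]), array([292.6, 180. ])) seated +22 (array([262.3, 171.6]), array([293. , 202.7])) up .012 (array([260.2, 172.7]), array([292.1, 205. ]))
grip (array([359.7,  65.2]), array([397.7, 104.8]))
[([16, 32, 12, 14, 128], array([446.32, 228.05]))] expect 22mm: u~446.5 v~227.9
```

```bash
python3 -c "
from rig import *
print(hand_in())"
```

```text
the job is handed in; nothing more can be done
None
```

The job is handed in at about 60 s: all four nozzles are in the wash pan, the portion stop is one notch farther out with its pin down, and the piston was drawn to the stop and is back home; pulling to the stop pushed the carriage about 3 mm within its notch, so I nudged it back to about 22 mm without lifting the pin.

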